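# Move a tray of fresh lugs to the drying rack with a flat lifter

## Robot

A 7-joint arm with a two-finger parallel gripper is mounted at the origin on the work surface. World frame = base frame: x ahead of the robot, y to its left, z up, the work surface at z = 0. Lengths are in m, angles in rad, forces in N, time in s.
With the tool pointing down it reaches from about 0.35 to 0.9 m from the base axis. Payload 8.1 kg.
Tool frame: the origin (TCP) lies midway between the tips of the shut fingers; the grasp point (between the pads) lies 19 mm behind it (arm.hold_point_z is the distance from the TCP to the grasp point, in m); z points along the fingers, y is the direction in which the jaws open and shut (so a half turn about z gives the same grasp; the last joint's range is limited). The gripper opens to 92 mm and grips with 3 to 60 N. Pads are 19 mm wide; open, the fingers measure 130 mm over their backs; the gripper's body (75 mm by 190 mm) begins 47 mm behind the grasp point.
Start: joints at [-1.305, 0.434, 0.025, 1.573, -0.012, 1.134, -0.075], TCP at [0.225, 0.583, 0.227] pointing down, gripper open.
Joint ranges: [-2.62, 2.62], [-0.44, 2.09], [-1.27, 1.32], [0.08, 2.57], [-1.32, 4.46], [0.12, 2], [-2.74, 2.74]. Speed limits (rad/s): [2.22, 2.22, 3.01, 3.01, 3.14, 3.14, 3.14].

## Interface

Orientations are given as a rotation vector (axis times angle).
In Python, from cell import arm gives the robot as it stands.
- The arm moves only by the shell command python3 -m pendant 'ROWS' [FORCE]. ROWS is JSON, a list of rows, each a list of 3 entries, a list of its own where there are three numbers: the shift along the tool's x, y, z in m, then the turn, a rotation vector about the tool's x, y, z in degrees, then the finger opening in m, from 0 to 0.0918. A call has 1 to 10 rows; each row shifts and turns the commanded pose from where the row before left it, along the tool's axes as they then stand; what a row does not reach is not made up. A row lasts 1/8 s, in which the tool goes at most 62.5 mm and 10.7 degrees, less where a joint would pass 70% of its speed; a pose out of reach is approached as far as the arm can. A call with a gripper value outside its range is refused whole. The fingers move at their own pace and stop on an object; FORCE is the grip in N (left out, the last holds). Time passes only in rows, so rows that do not move let the fingers close. It gives the time, the measured TCP pose, the force and the opening at its end, in the units of the state.
- arm.observe(): the state, without advancing time (a new reading comes with each control period).
- arm.get_image(name): name is "side" or "top" or "wrist"; returns (picture, depth): 420x560x3 uint8, red, green, blue; 420x560 float32, m along the optical axis (not along the pixel's ray), 0 where there is no reading.
- arm.camera_params(name): a dict with "fovy" (degrees; the focal length in pixels is half the picture's height over the tangent of half this angle, whatever the lens; pixels are square), "cx", "cy" (the principal point, pixels), "rvec" (rotation vector, rad) and "tvec" (3), from world to camera coordinates, as OpenCV has them; the wrist camera has in their place "mount" (4x4, takes a point from camera to tool coordinates, whose origin is the TCP and whose axes are the flange's). Camera axes: x right, y down, z forward; pixel columns grow to the right and rows downward; lengths in m; the calibration is good to about 2 mm. A picture is of the moment at which its call begins: read the wrist's pose just before it. camera_params takes no time and is no camera call.
- arm.sign_off(): hands the job in, once; it reports no verdict.
Trained networks look in the newest picture that a camera, given by its name, has taken for a name from the list of things; names that differ only in an ending like _2 or _b are one class to them, and where a whole thing is asked for, a point or a joint stands for the part that bears it (a point fixed in the world has none). Each returns a list of dicts, best first, with "conf" (0 to 1); they miss things now and then, are a little off and sometimes report something else, mostly with a low value. They report only what shows in the picture. A call takes as long as a camera call. They do not tell look-alikes from the thing itself.
- arm.look_for(camera, label): "rect" ([centre column, centre row, width, height] in pixels, round what is visible of it).
- arm.masks_of(camera, label): "pixels" (420x560 bool, what is visible of it) and "rect" ([centre column, centre row, width, height] in pixels, round what is visible of it).
The state is a dict: "clock": time; "joints": joint angles; "dq": joint speeds; "joint_efforts": joint torques, N m; "position": TCP position; "ee_rot": TCP orientation; "force": force on the tool from outside, world axes, zero at the start; "ft_torque": the same for the moment, N m; "width": opening from 0.0 (shut) to 1.0 (fully open).
Only numpy, scipy, OpenCV 4.12 (cv2) and the standard library are available. Lean on these libraries where they do the work, as an engineer would, in place of code of your own. Each camera call takes 0.05 s, during which the arm holds its last target.

## Task

With the flat lifter, slide its blade fully under the white tray, using the brass stop bar on the tray's plate as a backstop, without ramming the bar or bearing down hard on the plate, and carry the tray with its three nickel lugs to the aluminium drying rack; lower the blade between the two rails so that the tray comes to rest gently, level and roughly centred on both of them. Then draw the blade out and stand the lifter flat on the bare counter and let go. Never touch the tray or the lugs with the gripper or arm, keep all three lugs lying on the tray, and leave the gasket ring, throw-off and claw hook where they are.

Things in the scene. Friction and masses are not known exactly. Their poses are not given: they have to be found in the camera images.
- lifter: Flat lifter (spatula), 220 g: copper-coloured blade 173 long x 50 wide x 2.5 mm thick with a straight, square front edge, green bar handle above its rear. Origin: blade's underside, below the handle's middle; x along the blade to the front edge, z up. Blade from 40 mm behind to 133 mm ahead of the origin. Centre of mass 25 mm ahead. Starts flat on the counter near the middle, pointing away from the robot.
- handle (a point): Middle of the lifter's handle, a bar along the lifter's x, 72 long x 24 wide x 24 high, centred 55 mm above the blade's underside; take it from above across its width. It stands on two posts (8 x 18 mm) 32 mm ahead and behind; the blade ahead of the front post, where the tray goes, is 97 mm long.
- blade_tip (a point): Middle of the blade's front edge, on its underside, 133 mm ahead of the lifter's origin; axes as the lifter.
- tray: Slippery white tray, 90 (x) x 116 (y) x 11 mm, 100 g, low rim; origin: centre of its underside. Flat foot 70 x 96; around it the underside slopes up to a lip 4 mm above the plate: a blade pressed on the plate goes under the lip and, with the tray backed by the stop bar, wedges under (under 10 N) until its front edge meets the bar; 1.5 mm too high only butts. Stands on the station, within 0.1 rad of its yaw, 5 to 70 mm short of the bar.
- lug1: Nickel bridge lug, 46 x 16 x 13 mm, about 45 g (varies), lying loose on the tray's floor (6.5 mm above the tray's underside), long side roughly along the tray's x. Origin: centre of its underside.
- lug2: The second, middle lug, same as the first.
- lug3: The third lug, same as the first.
- station: Fixed dark steel plate, 240 (x) x 170 (y) mm; its flat top is 8 to 20 mm above the counter. A brass stop bar, 150 long (y), 20 deep, 14 high, is clamped across it beyond the tray; its place is not measured: its near face is 60 to 105 mm along x from the origin: feel for it. Origin: on the plate's top, 20 mm nearer than its middle; x towards the bar, roughly away from the robot. Left or right.
- rack: Fixed aluminium drying rack, left or right: two level rails along x, 100 long x 24 wide x 16 high, tops 50 mm above the counter, with an open gap of 66 mm between (y from -33 to +33 mm). The gap is open above and towards the robot; a tie bar 6 mm high lies on the counter 40 mm beyond the centre. Origin: centre, at counter height; x points roughly away from the robot.
- rack_top (a point): Centre of the gap at the height of the rail tops (50 mm above the counter); axes as the rack. The tray's origin should come here, its x along the rack's x.
- gasket: White gasket ring, 70 mm across, 6 thick, lying on the counter to the left of the work. Origin: centre of its underside. Leave it alone.
- throwoff: Blue snare throw-off, 36 x 75 x 39 mm high, on the counter beyond the lifter. Origin: centre of its underside. Leave it alone.
- clawhook: Grey zinc claw hook, 22 x 50 x 30 mm high, on the counter to the right of the work. Origin: centre of its underside. Leave it alone.
Things that resemble listed ones, but are neither listed nor needed, are in the scene too. Leave any blue look-alike of the lifter alone.

How it is judged:
On the way, in this order (a step that is already met when the one before it is completed fails the run):
1. the tray, with all three lugs on it, is carried clear of the plate with the blade fully under it (front edge at most 15 mm short of the tray's far edge) (x of tray in the frame of lifter below 0.103 m and height (world z) of tray above 0.04 m and contact force between tray and lifter above 0.5 N and contact force between tray and station below 0.05 N and contact force between tray and rack below 0.05 N and x of lug1 in the frame of tray between -0.045 and 0.045 m and y of lug1 in the frame of tray between -0.058 and 0.058 m and z of lug1 in the frame of tray between 0.003 and 0.016 m and x of lug2 in the frame of tray between -0.045 and 0.045 m and y of lug2 in the frame of tray between -0.058 and 0.058 m and z of lug2 in the frame of tray between 0.003 and 0.016 m and x of lug3 in the frame of tray between -0.045 and 0.045 m and y of lug3 in the frame of tray between -0.058 and 0.058 m and z of lug3 in the frame of tray between 0.003 and 0.016 m), for 0.2 s.
2. the tray rests on the rack and the blade no longer carries it (contact force between tray and rack above 0.5 N and contact force between tray and lifter below 0.05 N and angle between tray's own z axis and vertical below 0.06 rad and x of lug1 in the frame of tray between -0.045 and 0.045 m and y of lug1 in the frame of tray between -0.058 and 0.058 m and z of lug1 in the frame of tray between 0.003 and 0.016 m and x of lug2 in the frame of tray between -0.045 and 0.045 m and y of lug2 in the frame of tray between -0.058 and 0.058 m and z of lug2 in the frame of tray between 0.003 and 0.016 m and x of lug3 in the frame of tray between -0.045 and 0.045 m and y of lug3 in the frame of tray between -0.058 and 0.058 m and z of lug3 in the frame of tray between 0.003 and 0.016 m), for 0.2 s.
At the end, for the whole second after the job is handed in: Tray at rest on both rails, level within 0.06 rad, centre within 20 mm along and 13 mm across of the rack centre, turned under 0.2 rad, three lugs on it. Lifter released, flat on the counter (within 6 mm, 0.06 rad), at rest, clear of tray, rack and plate (x of tray in the frame of rack_top between -0.02 and 0.02 m and y of tray in the frame of rack_top between -0.013 and 0.013 m and z of tray in the frame of rack_top between -0.003 and 0.004 m and angle between each of tray, lifter's own z axis and vertical below 0.06 rad and angle between the x axis of tray and the x axis of rack, either way round below 0.2 rad and linear speed of each of tray, lifter below 0.02 m/s and x of lug1 in the frame of tray between -0.045 and 0.045 m and y of lug1 in the frame of tray between -0.058 and 0.058 m and z of lug1 in the frame of tray between 0.003 and 0.016 m and x of lug2 in the frame of tray between -0.045 and 0.045 m and y of lug2 in the frame of tray between -0.058 and 0.058 m and z of lug2 in the frame of tray between 0.003 and 0.016 m and x of lug3 in the frame of tray between -0.045 and 0.045 m and y of lug3 in the frame of tray between -0.058 and 0.058 m and z of lug3 in the frame of tray between 0.003 and 0.016 m and height (world z) of lifter between -0.004 and 0.006 m and contact force between lifter and tray below 0.05 N and contact force between lifter and rack below 0.05 N and contact force between lifter and station below 0.05 N); the robot touches nothing.
It fails at once if the lifter is rammed into the stop bar or pressed hard on the plate (over 60 N) (contact force between lifter and station above 60 N).
It fails at once if the gripper or arm touches the tray or a lug (contact force between any of the fingers, the arm and tray above 0.3 N or contact force between any of the fingers, the arm and lug1 above 0.3 N or contact force between any of the fingers, the arm and lug2 above 0.3 N or contact force between any of the fingers, the arm and lug3 above 0.3 N).
It fails at once if the tray is dropped or banged onto the rack (over 20 N) (contact force between tray and rack above 20 N).
It fails at once if the gasket ring, throw-off or claw hook is moved by more than 30 mm (distance of any of gasket, throwoff, clawhook from where it was at the start of the episode above 0.03 m).
It also fails if it takes over 72 s, if anything falls off the work surface, if the arm or the gripper's body presses on something with over 40 N, if the wrist force passes 120 N, or if a joint passes its speed limit or range.

## Working session

There is one attempt and no reset: what is moved stays moved. The work goes in short steps, Python scripts to look and compute and a shell command to move; the robot and the scene stay as the last step left them, time stands still between calls to the robot, and variables do not carry over. Pictures are saved under pics/ and viewed, and the job is handed in when it is done.

```bash
ls; mkdir -p pics
cat > h.py <<'E'
from cell import arm
import numpy as np, cv2
from scipy.spatial.transform import Rotation as R
def K(name):
    p=arm.camera_params(name); f=210/np.tan(np.radians(p['fovy'])/2)
    return f,p['cx'],p['cy'],p
def w2c(name,P):
    f,cx,cy,p=K(name); P=np.atleast_2d(P)
    if 'mount' in p:
        s=arm.observe(); T=np.eye(4);T[:3,:3]=R.from_rotvec(s['ee_rot']).as_matrix();T[:3,3]=s['position']
        M=np.linalg.inv(T@np.array(p['mount'])); c=P@M[:3,:3].T+M[:3,3]
    else: c=R.from_rotvec(p['rvec']).apply(P)+np.array(p['tvec'])
    return np.c_[f*c[:,0]/c[:,2]+cx,f*c[:,1]/c[:,2]+cy]
def cloud(name,depth):
    f,cx,cy,p=K(name); v,u=np.mgrid[0:420,0:560]
    c=np.stack([(u-cx)/f*depth,(v-cy)/f*depth,depth],-1)
    if 'mount' in p:
        s=arm.observe(); T=np.eye(4);T[:3,:3]=R.from_rotvec(s['ee_rot']).as_matrix();T[:3,3]=s['position']
        M=T@np.array(p['mount']); return c@M[:3,:3].T+M[:3,3]
    Rm=R.from_rotvec(p['rvec']).as_matrix()
    return (c-np.array(p['tvec']))@Rm
E
python3 - <<'E'
from h import *
print(arm.observe())
for n in('top','side','wrist'):
    im,d=arm.get_image(n); cv2.imwrite(f'pics/{n}0.png',im[:,:,::-1]); np.save(f'{n}0.npy',d); print(n,arm.camera_params(n))
    W=cloud(n,d); np.save(f'{n}W0.npy',W)
E
```

```text
pics
{'clock': 0.0, 'joints': array([-1.30461065,  0.43517788,  0.02496716,  1.5741277 , -0.01162261,
        1.13398505, -0.07509676]), 'dq': array([ 0.00025288,  0.00062467,  0.00098129, -0.00027601, -0.00244293,
       -0.00047231, -0.00088629]), 'joint_efforts': array([ 3.75898862e-04, -6.67847872e+01,  9.84749347e-01, -3.14457572e+01,
       -6.07067370e-02,  4.29645984e-02,  1.51714930e-04]), 'position': array([0.22515741, 0.58247311, 0.22596108]), 'ee_rot': array([-5.76088921e-01, -3.08814852e+00,  2.42470178e-03]), 'force': array([-0.10310049, -0.45544115, -0.08863428]), 'ft_torque': array([ 0.00643069,  0.03047594, -0.01419302]), 'width': 1.0040486939587596}
top {'fovy': 55.124260068550704, 'cx': 285.15829635816334, 'cy': 211.46287594090572, 'rvec': array([ 2.13372796, -2.12285581,  0.17688875]), 'tvec': array([-0.0100574 ,  0.47406246,  0.92581728])}
side {'fovy': 44.193708826126375, 'cx': 274.36448850297256, 'cy': 214.07830664499068, 'rvec': array([ 2.12262173, -0.13011578,  0.05134912]), 'tvec': array([-0.4860746 ,  0.1033419 ,  1.31022027])}
wrist {'fovy': 58.00641239456893, 'cx': 281.9289777892748, 'cy': 206.02127303196596, 'mount': array([[-8.80615799e-04, -9.53966940e-01, -2.99910489e-01,
         8.04098829e-02],
       [ 9.99999606e-01, -8.06064504e-04, -3.72299627e-04,
        -2.93391130e-05],
       [ 1.13414336e-04, -2.99910699e-01,  9.53967274e-01,
        -1.58025402e-01],
       [ 0.00000000e+00,  0.00000000e+00,  0.00000000e+00,
         1.00000000e+00]])}
```

View pics/top0.png

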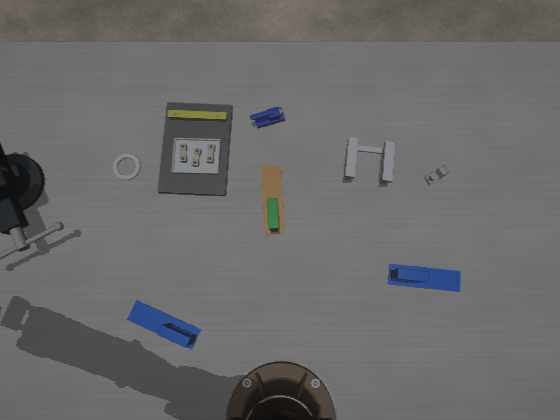

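View pics/side0.png

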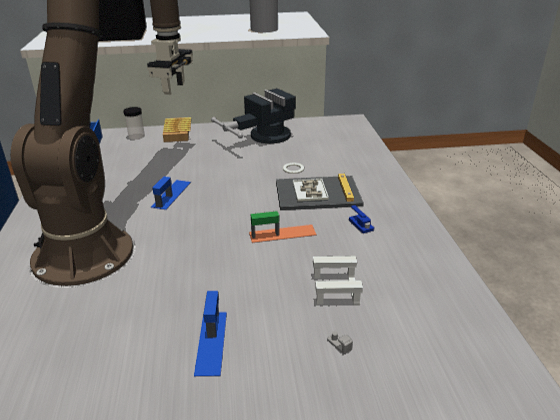

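Run:
```python
from h import *
d=np.load('top0.npy');W=np.load('topW0.npy')
print(w2c('top',[[.4,0,0],[.6,0,0],[.5,.3,0],[.5,-.3,0]]))
for uv in [(u,v) for v in range(60,400,40) for u in range(40,560,40)]:
    pass
for n in ['lifter','handle','blade_tip','tray','lug1','station','rack','gasket','throwoff','clawhook']:
    r=arm.look_for('top',n); print(n,[(round(x['conf'],2),np.round(x['rect']).astype(int).tolist()) for x in r][:4])
```

```text
[[282.00182077 243.82975133]
 [282.54820183 165.69195834]
 [163.2191069  203.57759034]
 [401.83700402 204.62115411]]
lifter [(0.8, [272, 199, 23, 72]), (0.72, [423, 278, 76, 26]), (0.66, [165, 324, 71, 45])]
handle [(0.97, [163, 326, 72, 48]), (0.95, [425, 277, 70, 28]), (0.6, [271, 201, 24, 67])]
blade_tip [(0.93, [424, 277, 74, 26]), (0.71, [164, 326, 70, 50]), (0.61, [271, 200, 26, 70])]
tray [(0.67, [196, 155, 50, 43])]
lug1 [(0.53, [185, 153, 4, 17]), (0.51, [196, 156, 11, 17]), (0.5, [213, 152, 8, 22])]
station [(0.95, [195, 147, 72, 96])]
rack [(0.7, [369, 160, 48, 51])]
gasket [(0.9, [126, 167, 29, 26])]
throwoff [(0.65, [268, 118, 35, 27])]
clawhook [(0.61, [438, 177, 20, 20])]
```

The top view shows the copper and green lifter at (272,199). The two blue look-alikes are at (425,277) and (165,324). The station with tray and brass bar is at (195,147) and the rack at (369,160). I choose (272,199) and will measure it and check a close crop.

Run:
```python
from h import *
im=cv2.imread('pics/top0.png'); W=np.load('topW0.npy')
hsv=cv2.cvtColor(im,cv2.COLOR_BGR2HSV); H,S,V=[hsv[...,i].astype(int) for i in range(3)]
def box(m,zr,name):
    v,u=np.nonzero(m); P=W[v,u]; ok=(P[:,2]>zr[0])&(P[:,2]<zr[1])&np.isfinite(P).all(1)
    P=P[ok]; r=cv2.minAreaRect((P[:,:2]*1000).astype(np.float32))
    print(name,len(P),'z',np.round(np.percentile(P[:,2],[5,50,95]),4),'c',np.round(np.array(r[0])/1000,4),'wh',np.round(r[1],1),'ang',round(r[2],1)); return P
def roi(c,r,w,h):
    m=np.zeros((420,560),bool); m[r-h//2:r+h//2,c-w//2:c+w//2]=1; return m
L=roi(272,200,50,90)
box(L&(H>45)&(H<85)&(S>100),(.03,.1),'handle')
box(L&(H<25)&(S>90),(-.02,.02),'blade')
box(L&((H<25)|((H>45)&(H<85)))&(S>90),(-.02,.1),'all')
ST=roi(195,147,100,120)
P=box(ST&(V<75),(.004,.03),'plate')
box(ST&(H>20)&(H<35)&(S>100),(.01,.06),'bar')
box(ST&(V>120)&(S<60),(.01,.06),'tray')
RK=roi(369,160,70,70)
box(RK&(W[...,2]>.035),(.035,.07),'rack')
l=roi(350,158,26,60);box(l&(W[...,2]>.035),(.035,.07),'railL')
l=roi(389,162,22,60);box(l&(W[...,2]>.035),(.035,.07),'railR')
cv2.imwrite('pics/crop0.png',cv2.resize(im[80:260,140:420],None,fx=2.8,fy=2.8,interpolation=cv2.INTER_CUBIC))
print('table z',np.median(W[230:280,220:260,2]))
```

```text
handle 278 z [0.0645 0.0675 0.0703] c [0.4659 0.0215] wh [70.  22.4] ang 4.0
blade 902 z [-0.      0.0031  0.006 ] c [0.5125 0.0254] wh [171.8  47.9] ang 3.9
all 1205 z [0.0002 0.0039 0.0686] c [0.5125 0.0254] wh [171.8  47.9] ang 3.9
plate 2036 z [0.0103 0.0136 0.0193] c [0.6425 0.222 ] wh [169.4 240.5] ang 87.4
bar 393 z [0.0245 0.0276 0.0302] c [0.7273 0.2191] wh [150.5  20.2] ang 87.9
tray 1151 z [0.0172 0.0205 0.0325] c [0.6533 0.2168] wh [114.6 156.2] ang 88.7
rack 876 z [0.042  0.0502 0.0532] c [ 0.6048 -0.2138] wh [114.7 101.3] ang 83.8
railL 428 z [0.0441 0.0502 0.0532] c [ 0.6093 -0.1691] wh [ 24.5 100.4] ang 83.6
railR 448 z [0.0409 0.0501 0.0532] c [ 0.5999 -0.2585] wh [ 24.5 101.2] ang 83.4
table z 0.0003712779647472253
```

View pics/crop0.png

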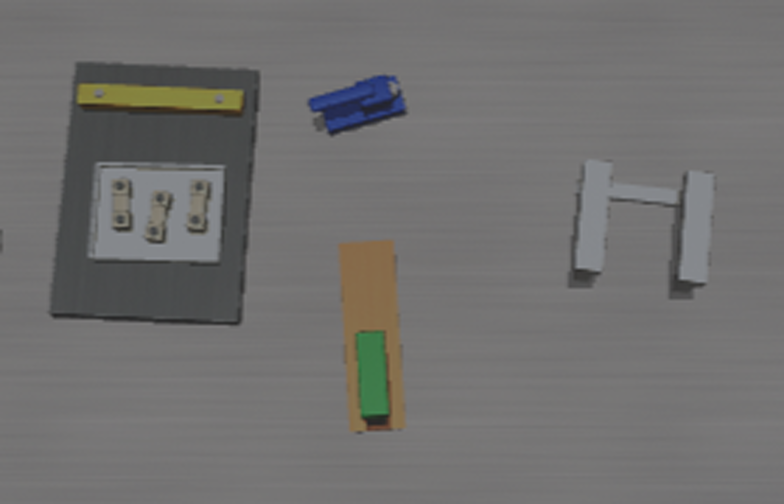

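Crop confirms it: copper blade with green handle at crop (372,370), no blue. Writing a planner helper for row sizes, then hovering over the handle.

```bash
cat >> h.py <<'E'
def pose():
    s=arm.observe(); return np.array(s['position']),R.from_rotvec(s['ee_rot']),s
def plan(pos,yaw,pitch=0.):
    """target TCP pos, yaw deg = heading of lifter/forward (tool -x); tool down. prints shift (now-frame) then turn"""
    p,r,s=pose()
    T=R.from_euler('ZYX',[yaw,pitch,0],degrees=True)*R.from_matrix(np.diag([-1.,1,-1]))
    d=r.inv().apply(np.array(pos)-p); t=(r.inv()*T).as_rotvec(degrees=True)
    print('clock',round(s['clock'],2),'pos',np.round(p,4),'fwd yaw/pitch',np.round((r*R.from_matrix(np.diag([-1.,1,-1]))).as_euler('ZYX',degrees=True),2),'F',np.round(s['force'],1),'w',round(s['width'],3))
    print('shift(mm, tool now)',np.round(d*1000,1),'turn',np.round(t,2))
    d2=T.inv().apply(np.array(pos)-p); print('shift if turn first(mm)',np.round(d2*1000,1))
E
python3 - <<'E'
from h import *
plan([.47,.022,.2],4.3)
im=cv2.imread('pics/top0.png'); W=np.load('topW0.npy')
sub=(W[...,2]>.0195)&(W[...,2]<.05)&(W[...,0]<.7)&(W[...,0]>.55)&(W[...,1]>.14)&(W[...,1]<.3)&(im.max(2)>110)
sub=cv2.morphologyEx(sub.astype(np.uint8),cv2.MORPH_OPEN,np.ones((3,3)))>0
P=W[sub]; r=cv2.minAreaRect((P[:,:2]*1000).astype(np.float32));print(len(P),r)
E
```

```text
clock 0.65 pos [0.2253 0.583  0.2268] fwd yaw/pitch [-21.14  -0.     0.  ] F [-0.4  0.2 -0.3] w 0.999
shift(mm, tool now) [-430.5 -435.    26.7] turn [  0.     0.   -25.44]
shift if turn first(mm) [-201.9 -577.8   26.8]
197 ((605.2572021484375, 211.7697296142578), (60.257991790771484, 97.97220611572266), 0.6178447604179382)
```

```bash
python3 -m pendant '[[[-0.02,-0.02,0],[0,0,0],0.0918],[[-0.04,-0.04,0.003],[0,0,0],0.0918],[[-0.04,-0.04,0.003],[0,0,0],0.0918],[[-0.04,-0.04,0.003],[0,0,0],0.0918],[[-0.04,-0.04,0.003],[0,0,0],0.0918],[[-0.04,-0.04,0.003],[0,0,0],0.0918],[[-0.04,-0.04,0.003],[0,0,0],0.0918],[[-0.04,-0.04,0.003],[0,0,0],0.0918],[[-0.04,-0.04,0.003],[0,0,0],0.0918],[[-0.04,-0.04,0.003],[0,0,0],0.0918]]' 60
python3 - <<'E'
from h import *
plan([.47,.022,.2],4.3)
E
```

```text
clock: 1.9
position: [0.4434, 0.0899, 0.2]
ee_rot: [0.576, 3.087, 0.001]
force: [1.2, -0.2, 0.5]
width: 1.001
clock 1.9 pos [0.4434 0.0899 0.2   ] fwd yaw/pitch [-21.12  -0.04   0.05] F [ 1.2 -0.2  0.5] w 1.001
shift(mm, tool now) [-49.2 -53.8   0. ] turn [  0.04   0.05 -25.42]
shift if turn first(mm) [-21.4 -69.7   0. ]
```

```bash
python3 -m pendant '[[[-0.025,-0.027,0],[0,0,0],0.0918],[[-0.024,-0.027,0],[0,0,0],0.0918],[[0,0,0],[0,0,-8.5],0.0918],[[0,0,0],[0,0,-8.5],0.0918],[[0,0,0],[0,0,-8.4],0.0918],[[0,0,0],[0,0,0],0.0918]]'
python3 - <<'E'
from h import *
im,d=arm.get_image('wrist'); cv2.imwrite('pics/w1.png',im[:,:,::-1]); W=cloud('wrist',d)
hsv=cv2.cvtColor(im,cv2.COLOR_RGB2HSV); H,S,V=[hsv[...,i].astype(int) for i in range(3)]
def box(m,zr,n):
    P=W[m&(W[...,2]>zr[0])&(W[...,2]<zr[1])]
    r=cv2.minAreaRect((P[:,:2]*1000).astype(np.float32)); print(n,len(P),np.round(P[:,2].mean(),4),np.round(r[0],1),np.round(r[1],1),round(r[2],2))
box((H>45)&(H<85)&(S>100),(.06,.08),'handle')
box((H<25)&(S>110),(-.01,.015),'blade')
plan([.47,.022,.05],4.3)
E
```

```text
clock: 2.65
position: [0.469, 0.0234, 0.1999]
ee_rot: [-0.115, 3.139, 0.0]
force: [-0.1, -0.0, -0.0]
width: 0.998
handle 2405 0.0671 [465.9  20.8] [70.7 22.1] 3.72
blade 5276 0.0026 [513.   24.1] [172.8  49.6] 3.92
clock 2.7 pos [0.469  0.0234 0.1998] fwd yaw/pitch [ 4.07 -0.02  0.01] F [-0.1 -0.3 -0.2] w 0.998
shift(mm, tool now) [ -0.8  -1.5 149.8] turn [ 0.01  0.02 -0.23]
shift if turn first(mm) [ -0.9  -1.5 149.8]
```

View pics/w1.png

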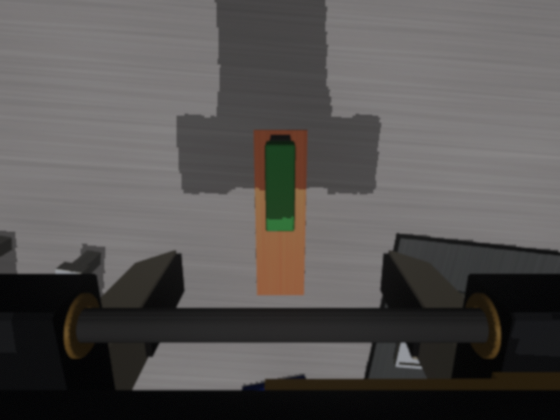

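The wrist picture shows the green handle at (280,185) on the copper blade, at world (0.466, 0.021), yaw 3.9°. I'll descend onto the handle 8 mm ahead of its middle.

```bash
python3 -m pendant '[[[-0.005,-0.002,0.02],[0,0,0.15],0.0918],[[0,0,0.04],[0,0,0],0.0918],[[0,0,0.04],[0,0,0],0.0918],[[0,0,0.04],[0,0,0],0.0918],[[0,0,0.024],[0,0,0],0.0918],[[0,0,0],[0,0,0],0.0918],[[0,0,0],[0,0,0],0.0]]' 60
python3 - <<'E'
from h import *
plan([.474,.0215,.036],3.9)
E
```

```text
clock: 3.58
position: [0.4748, 0.0219, 0.0365]
ee_rot: [-0.111, 3.139, 0.0]
force: [0.3, 0.1, 0.6]
width: 0.939
clock 3.58 pos [0.4748 0.0219 0.0365] fwd yaw/pitch [ 4.03 -0.06 -0.  ] F [0.3 0.1 0.6] w 0.939
shift(mm, tool now) [ 0.8 -0.3  0.5] turn [-0.    0.06  0.13]
shift if turn first(mm) [ 0.8 -0.4  0.5]
```

```bash
python3 -m pendant '[[[0,0,0],[0,0,0],0.0],[[0,0,0],[0,0,0],0.0],[[0,0,0],[0,0,0],0.0],[[0,0,0],[0,0,0],0.0],[[0,0,0],[0,0,0],0.0],[[0,0,0],[0,0,0],0.0],[[0,0,0],[0,0,0],0.0]]' 60
python3 - <<'E'
from h import *
plan([.474,.0215,.036],3.9)
E
```

```text
clock: 4.45
position: [0.4741, 0.0219, 0.0357]
ee_rot: [0.113, -3.139, -0.0]
force: [0.1, 0.7, -0.4]
width: 0.256
clock 4.45 pos [0.4741 0.0219 0.0357] fwd yaw/pitch [4.12 0.   0.  ] F [ 0.1  0.7 -0.4] w 0.256
shift(mm, tool now) [ 0.1 -0.4 -0.3] turn [ 0.   -0.    0.22]
shift if turn first(mm) [ 0.1 -0.4 -0.3]
```

Gripped (23.5 mm). While lifting, get the tray's pose from the first top picture.

```bash
python3 -m pendant '[[[0,0,-0.01],[0,0,0],0.0],[[0,0,-0.03],[0,0,0],0.0],[[0,0,-0.04],[0,0,0],0.0],[[0,0,-0.04],[0,0,0],0.0],[[0,0,0],[0,0,0],0.0]]' 60
python3 - <<'E'
from h import *
plan([.474,.0215,.156],3.9)
im=cv2.imread('pics/top0.png'); W=np.load('topW0.npy')
hsv=cv2.cvtColor(im,cv2.COLOR_BGR2HSV)
reg=(W[...,0]<.705)&(W[...,0]>.54)&(W[...,1]>.14)&(W[...,1]<.3)
m=reg&(im.min(2)>100)
m=cv2.morphologyEx(m.astype(np.uint8),cv2.MORPH_CLOSE,np.ones((3,3)))
n,l,st,c=cv2.connectedComponentsWithStats(m); k=1+st[1:,4].argmax(); m=l==k; print(st[k])
cs,_=cv2.findContours(m.astype(np.uint8),cv2.RETR_EXTERNAL,cv2.CHAIN_APPROX_NONE)
P=W[m]; print(len(P),np.percentile(P[:,2],[5,50,95]))
# project pixels to rim plane z = plate+.010
f,cx,cy,p=K('top'); Rm=R.from_rotvec(p['rvec']).as_matrix(); C=-Rm.T@p['tvec']
def top(uv,z):
    ray=np.c_[(uv[:,0]-cx)/f,(uv[:,1]-cy)/f,np.ones(len(uv))]@Rm
    return C+ray*((z-C[2])/ray[:,2])[:,None]
v,u=np.nonzero(m); Q=top(np.c_[u,v],.0246); r=cv2.minAreaRect((Q[:,:2]*1000).astype(np.float32)); print('tray',r)
M=cv2.moments(m.astype(np.uint8),True); q=top(np.array([[M['m10']/M['m00'],M['m01']/M['m00']]]),.0246); print('centroid',q)
# plate & bar by projection
reg=(W[...,0]<.80)&(W[...,0]>.48)&(W[...,1]>.10)&(W[...,1]<.34)
b=reg&(hsv[...,0]>18)&(hsv[...,0]<38)&(hsv[...,1]>100); v,u=np.nonzero(b); Q=top(np.c_[u,v],.0276); print('bar',cv2.minAreaRect((Q[:,:2]*1000).astype(np.float32)))
b=reg&(im.max(2)<75); v,u=np.nonzero(b); Q=top(np.c_[u,v],.0136); print('plate',cv2.minAreaRect((Q[:,:2]*1000).astype(np.float32)))
pl=b&(W[...,0]>.6)&(W[...,0]<.7); print('plate z',np.median(W[pl][:,2]), 'counter z near', np.median(W[150:200,235:255,2]),np.median(W[210:240,160:220,2]))
cv2.imwrite('pics/st.png',cv2.resize(im[95:205,145:245],None,fx=5,fy=5,interpolation=cv2.INTER_CUBIC))
E
```

```text
clock: 5.08
position: [0.4759, 0.022, 0.1588]
ee_rot: [-0.112, 3.134, 0.002]
force: [-1.0, -0.8, -1.8]
width: 0.254
clock 5.08 pos [0.4759 0.022  0.1588] fwd yaw/pitch [ 4.11 -0.33  0.05] F [-1.  -0.8 -1.8] w 0.254
shift(mm, tool now) [ 2.  -0.4  2.7] turn [0.05 0.33 0.21]
shift if turn first(mm) [ 2.  -0.4  2.8]
[ 172  138   48   35 1541]
1541 [0.01708753 0.02115772 0.03345398]
tray ((620.041748046875, 218.34205627441406), (88.77909088134766, 117.13385009765625), 0.19335056841373444)
centroid [[0.61917236 0.21828438 0.0246    ]]
bar ((727.046875, 218.75067138671875), (149.47412109375, 19.318077087402344), 87.54867553710938)
plate ((641.2628784179688, 221.5692138671875), (169.03004455566406, 241.4840850830078), 87.4777603149414)
plate z 0.01353683923501254 counter z near 0.0005011800508855952 0.00032556928974007346
```

View pics/st.png

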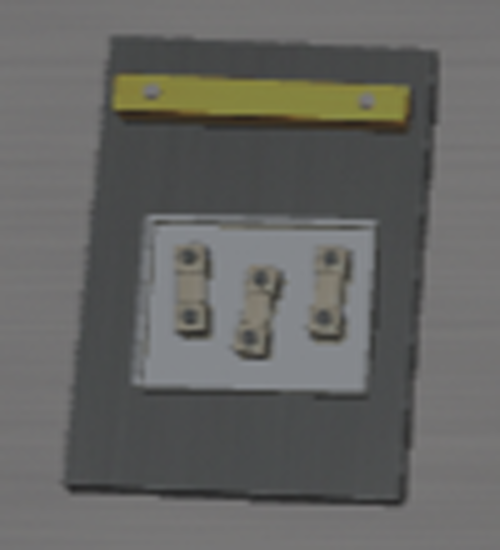

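The tray is at (620, 218) mm with yaw about 0°. The bar's near face is at x ≈ 717 mm, the plate yaw is -2.5° and the plate top is 13.6 mm. Staging the tip in front of the tray on the line through its centre.

Run:
```python
from h import *
plan([.425,.2268,.075],-2.5)
```

```text
clock 5.08 pos [0.4759 0.022  0.1588] fwd yaw/pitch [ 4.11 -0.33  0.05] F [-1.  -0.8 -1.8] w 0.254
shift(mm, tool now) [ 36.6 207.8  83.7] turn [0.07 0.32 6.61]
shift if turn first(mm) [ 59.8 202.4  83.8]
```

```bash
python3 -m pendant '[[[0.003,0.02,0],[0,0,2.2],0.0],[[0.008,0.04,0],[0,0,2.2],0.0],[[0.012,0.04,0],[0,0,2.2],0.0],[[0.012,0.04,0],[0,0,0],0.0],[[0.012,0.04,0],[0,0,0],0.0],[[0.01,0.025,0],[0,0,0],0.0],[[0,0,0.04],[0,0,0],0.0],[[0,0,0.03],[0,0,0],0.0],[[0,0,0],[0,0,0],0.0],[[0,0,0],[0,0,0],0.0]]' 60
python3 - <<'E'
from h import *
plan([.425,.2268,.075],-2.5,0.6)
im,d=arm.get_image('side'); cv2.imwrite('pics/s2.png',im[100:340,140:460,::-1].repeat(2,0).repeat(2,1))
im,d=arm.get_image('top'); cv2.imwrite('pics/t2.png',im[80:280,100:340,::-1].repeat(3,0).repeat(3,1))
W=cloud('top',d);np.save('topW2.npy',W);cv2.imwrite('pics/t2full.png',im[...,::-1])
E
```

```text
clock: 6.32
position: [0.4193, 0.2276, 0.0862]
ee_rot: [-0.069, -3.141, 0.0]
force: [-0.2, 0.3, -2.5]
width: 0.26
clock 6.33 pos [0.4193 0.2276 0.0862] fwd yaw/pitch [-2.51  0.   -0.01] F [-0.2  0.3 -2.5] w 0.26
shift(mm, tool now) [-5.7 -0.6 11.2] turn [-0.01  0.6  -0.01]
shift if turn first(mm) [-5.8 -0.6 11.1]
```

View pics/s2.png

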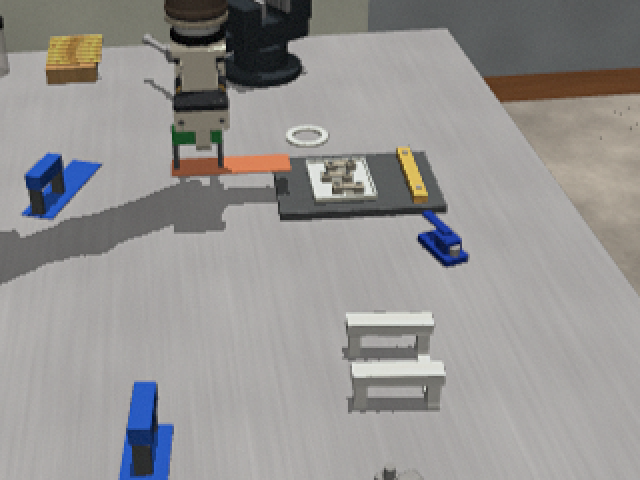

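View pics/t2.png

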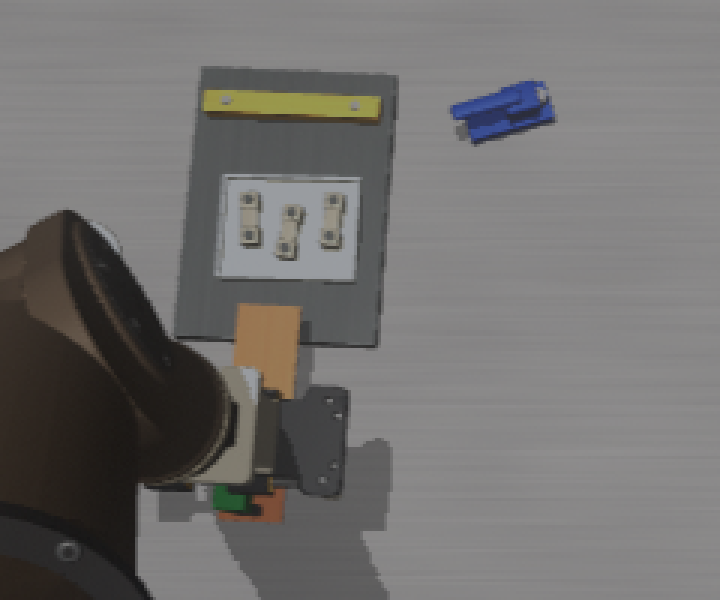

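The views show the blade level, its tip at crop (268,305) short of the tray, and the centre line consistent once parallax is allowed for. Checking blade pitch by depth, then lowering to feel for the plate.

```bash
python3 - <<'E'
from h import *
im=cv2.imread('pics/t2full.png');W=np.load('topW2.npy');hsv=cv2.cvtColor(im,cv2.COLOR_BGR2HSV)
m=(hsv[...,0]<22)&(hsv[...,1]>100)&(W[...,2]>.03)&(W[...,0]>.43)&(W[...,0]<.56)&(W[...,1]>.18)&(W[...,1]<.27)
m=cv2.erode(m.astype(np.uint8),np.ones((3,3)))>0
P=W[m]; A=np.c_[P[:,0]-.5,P[:,1]-.222,np.ones(len(P))]; print(len(P),np.linalg.lstsq(A,P[:,2],rcond=None)[0],P[:,0].max(),P[:,1].min(),P[:,1].max())
E
python3 -m pendant '[[[-0.006,0,0.015],[0,0.7,0],0.0],[[0,0,0.01],[0,0,0],0.0],[[0,0,0],[0,0,0],0.0],[[0,0,0],[0,0,0],0.0]]' 60;python3 - <<'E'
from h import *
plan([.4253,.2268,.0493],-2.5,0.6)
E
```

```text
391 [ 0.00319961 -0.00121837  0.05397357] 0.540744265214002 0.200774470051509 0.24657810210296607
clock: 6.92
position: [0.4249, 0.2274, 0.0606]
ee_rot: [-0.068, -3.128, 0.0]
force: [0.6, -0.6, -2.0]
width: 0.254
clock 6.92 pos [0.4249 0.2274 0.0606] fwd yaw/pitch [-2.49  0.72 -0.02] F [ 0.6 -0.6 -2. ] w 0.254
shift(mm, tool now) [-0.6 -0.6 11.3] turn [-0.02 -0.12  0.01]
shift if turn first(mm) [-0.6 -0.6 11.3]
```

```bash
python3 -m pendant '[[[0,0,0.004],[0,0,0],0.0],[[0,0,0.003],[0,0,0],0.0],[[0,0,0],[0,0,0],0.0]]' 60; for i in 1; do python3 -m pendant '[[[0,0,0.001],[0,0,0],0.0],[[0,0,0],[0,0,0],0.0]]'; done;  python3 -m pendant '[[[0,0,0.0007],[0,0,0],0.0],[[0,0,0],[0,0,0],0.0]]'
```

```text
clock: 7.3
position: [0.4248, 0.2274, 0.0535]
ee_rot: [-0.068, -3.128, -0.0]
force: [-0.2, -0.2, -2.3]
width: 0.258
clock: 7.55
position: [0.4249, 0.2275, 0.0527]
ee_rot: [-0.068, -3.129, -0.0]
force: [-0.7, -0.1, -2.3]
width: 0.256
clock: 7.8
position: [0.4249, 0.2275, 0.052]
ee_rot: [-0.068, -3.129, -0.0]
force: [-0.1, 0.6, -1.6]
width: 0.252
```

```bash
python3 -m pendant '[[[0,0,0.0007],[0,0,0],0.0],[[0,0,0],[0,0,0],0.0]]'; python3 -m pendant '[[[0,0,0.0007],[0,0,0],0.0],[[0,0,0],[0,0,0],0.0]]'
```

```text
clock: 8.05
position: [0.4249, 0.2275, 0.0513]
ee_rot: [-0.068, -3.129, -0.0]
force: [-0.5, 1.1, -0.8]
width: 0.255
clock: 8.3
position: [0.4248, 0.2275, 0.0506]
ee_rot: [-0.068, -3.129, -0.0]
force: [0.6, 1.2, -2.7]
width: 0.256
```

```bash
cat > f.py <<'E'
from h import *
s=arm.observe();print('F',np.round(s['force'],2),'T',np.round(s['ft_torque'],3),np.round(s['position'],4))
E
python3 f.py; for k in 1; do python3 -m pendant '[[[0,0,0.0007],[0,0,0],0.0],[[0,0,0],[0,0,0],0.0]]' >/dev/null; python3 f.py;  python3 -m pendant '[[[0,0,0.0007],[0,0,0],0.0],[[0,0,0],[0,0,0],0.0]]' >/dev/null; python3 f.py; done
```

```text
F [ 0.61  1.19 -2.67] T [ 0.022  0.04  -0.06 ] [0.4248 0.2275 0.0506]
F [-0.36 -0.11 -1.02] T [ 0.02  -0.022  0.027] [0.4249 0.2276 0.05  ]
F [-1.76  1.3   2.22] T [-0.041  0.04  -0.065] [0.4248 0.2276 0.0493]
```

```bash
python3 -m pendant '[[[0,0,0.0006],[0,0,0],0.0],[[0,0,0],[0,0,0],0.0]]' >/dev/null; python3 f.py; python3 -m pendant '[[[0,0,0],[0,0,0],0.0],[[0,0,0],[0,0,0],0.0]]' >/dev/null; python3 f.py
```

```text
F [-4.35  0.71  4.65] T [-0.049  0.199 -0.043] [0.4247 0.2276 0.0488]
F [-3.14 -0.79  5.28] T [-0.142  0.192 -0.043] [0.4247 0.2276 0.0488]
```

```bash
python3 -m pendant '[[[-0.004,0,-0.00005],[0,0,0],0.0],[[-0.008,0,-0.0001],[0,0,0],0.0],[[-0.008,0,-0.0001],[0,0,0],0.0],[[0,0,0],[0,0,0],0.0]]' >/dev/null; python3 f.py; python3 -m pendant '[[[-0.006,0,-0.00008],[0,0,0],0.0],[[-0.006,0,-0.00008],[0,0,0],0.0]]' >/dev/null; python3 f.py; python3 -m pendant '[[[-0.006,0,-0.00008],[0,0,0],0.0],[[-0.006,0,-0.00008],[0,0,0],0.0]]' >/dev/null; python3 f.py
python3 - <<'E'
from h import *
im,d=arm.get_image('top'); cv2.imwrite('pics/t3.png',im[80:280,100:340,::-1].repeat(3,0).repeat(3,1))
E
```

```text
F [1.48 0.62 1.22] T [-0.102 -0.78   0.085] [0.4462 0.2268 0.0489]
F [-7.46 -0.08  8.98] T [0.026 0.798 0.03 ] [0.4558 0.2263 0.0487]
F [-8.14  1.25  9.96] T [ 0.058  0.951 -0.001] [0.4672 0.2258 0.0487]
```

View pics/t3.png

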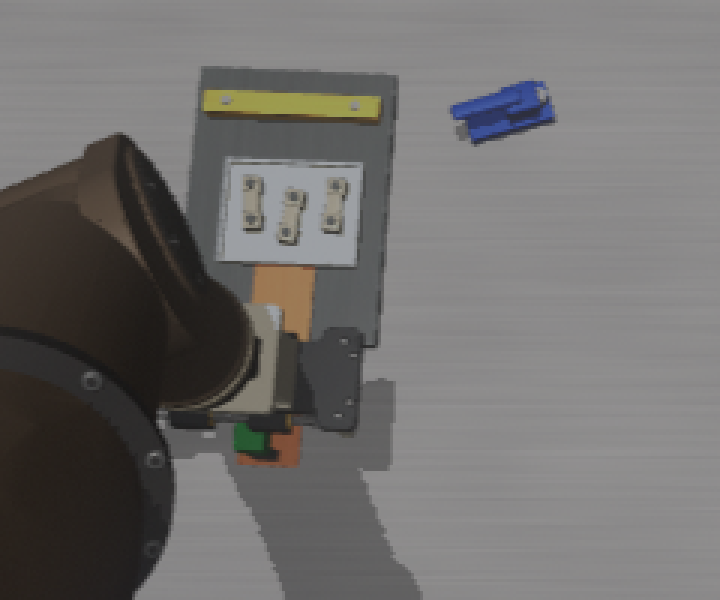

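Blade is at crop (284,265), centred on the tray (289,212), which is being pushed ahead. I'll ease the pressure slightly and keep sliding in short steps.

```bash
python3 -m pendant '[[[-0.006,0,-0.0002],[0,0,0],0.0],[[-0.006,0,-0.0002],[0,0,0],0.0]]' >/dev/null; python3 f.py; python3 -m pendant '[[[-0.006,0,-0.00008],[0,0,0],0.0],[[-0.006,0,-0.00008],[0,0,0],0.0]]' >/dev/null; python3 f.py; python3 -m pendant '[[[-0.006,0,-0.00008],[0,0,0],0.0]]'  >/dev/null; python3 f.py;  python3 - <<'E'
from h import *
im,d=arm.get_image('top'); cv2.imwrite('pics/t4.png',im[80:280,100:340,::-1].repeat(3,0).repeat(3,1))
E
```

```text
F [-6.56  0.37  6.71] T [0.015 0.631 0.019] [0.4795 0.2252 0.0489]
F [-6.08 -0.38  7.09] T [0.063 0.721 0.002] [0.4915 0.2247 0.0488]
F [-5.49  0.48  6.92] T [ 0.018  0.759 -0.028] [0.4975 0.2244 0.0488]
```

View pics/t4.png

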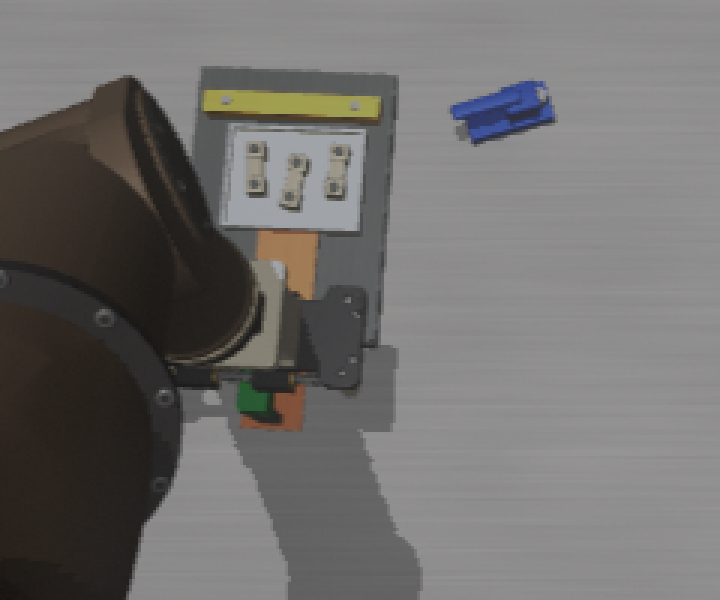

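```bash
for i in 1; do python3 -m pendant '[[[-0.004,0,-0.00005],[0,0,0],0.0],[[-0.004,0,-0.00005],[0,0,0],0.0]]' >/dev/null; python3 f.py; python3 -m pendant '[[[-0.004,0,-0.00005],[0,0,0],0.0],[[-0.004,0,-0.00005],[0,0,0],0.0]]' >/dev/null; python3 f.py; python3 -m pendant '[[[-0.004,0,-0.00005],[0,0,0],0.0],[[-0.004,0,-0.00005],[0,0,0],0.0]]' >/dev/null; python3 f.py; done
```

```text
F [-5.83 -0.33  7.  ] T [ 0.016  0.711 -0.002] [0.5054 0.2241 0.0488]
F [-6.87  0.73  7.68] T [ 0.06   0.787 -0.03 ] [0.5128 0.2238 0.0488]
F [-7.17  0.43  7.96] T [ 0.042  0.866 -0.055] [0.5212 0.2235 0.0488]
```

```bash
for i in 1; do python3 -m pendant '[[[-0.004,0,-0.00005],[0,0,0],0.0],[[-0.004,0,-0.00005],[0,0,0],0.0]]' >/dev/null; python3 f.py; python3 -m pendant '[[[-0.004,0,-0.00005],[0,0,0],0.0],[[-0.004,0,-0.00005],[0,0,0],0.0]]' >/dev/null; python3 f.py; done;  python3 - <<'E'
from h import *
im,d=arm.get_image('top'); cv2.imwrite('pics/t5.png',im[80:280,100:340,::-1].repeat(3,0).repeat(3,1))
E
```

```text
F [-8.17  0.63  7.44] T [0.025 0.887 0.008] [0.5291 0.2232 0.0488]
F [-8.41 -0.47  8.01] T [ 0.043  1.032 -0.004] [0.5369 0.2229 0.0488]
```

View pics/t5.png

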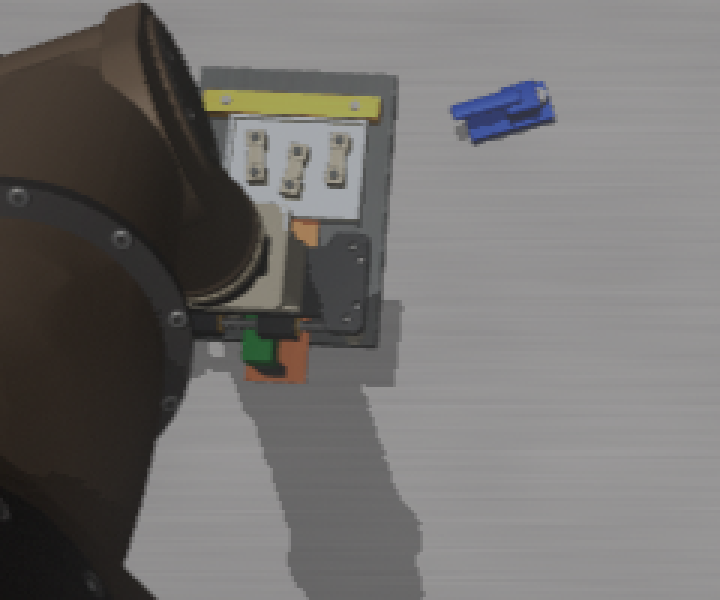

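Tray's far edge sits against the bar (crop row ~118) and the blade is under its near third. Continuing, slower toward the bar.

```bash
for i in 1; do python3 -m pendant '[[[-0.004,0,-0.00005],[0,0,0],0.0],[[-0.004,0,-0.00005],[0,0,0],0.0],[[-0.004,0,-0.00005],[0,0,0],0.0]]' >/dev/null; python3 f.py; python3 -m pendant '[[[-0.004,0,-0.00005],[0,0,0],0.0],[[-0.004,0,-0.00005],[0,0,0],0.0],[[-0.004,0,-0.00005],[0,0,0],0.0]]' >/dev/null; python3 f.py; python3 -m pendant '[[[-0.004,0,-0.00005],[0,0,0],0.0],[[-0.004,0,-0.00005],[0,0,0],0.0]]' >/dev/null; python3 f.py; done
```

```text
F [-10.06   0.93   8.34] T [0.03  1.224 0.017] [0.5486 0.2224 0.0488]
F [-9.49  0.59  8.66] T [ 0.057  1.255 -0.023] [0.5605 0.2219 0.0488]
F [-9.66  0.35  8.77] T [ 0.105  1.278 -0.004] [0.5685 0.2216 0.0487]
```

```bash
for i in 1; do python3 -m pendant '[[[-0.003,0,-0.00005],[0,0,0],0.0],[[-0.003,0,-0.00005],[0,0,0],0.0],[[-0.003,0,-0.00005],[0,0,0],0.0]]' >/dev/null; python3 f.py; python3 -m pendant '[[[-0.002,0,-0.00003],[0,0,0],0.0],[[-0.002,0,-0.00003],[0,0,0],0.0]]' >/dev/null; python3 f.py; python3 -m pendant '[[[-0.002,0,-0.00003],[0,0,0],0.0],[[-0.002,0,-0.00003],[0,0,0],0.0]]' >/dev/null; python3 f.py; done
```

```text
F [-8.42  0.61  7.51] T [ 0.004  1.099 -0.026] [0.5776 0.2212 0.0488]
F [-8.47 -0.05  9.08] T [ 0.029  1.195 -0.02 ] [0.5816 0.221  0.0487]
F [-7.73  0.73  7.  ] T [ 0.06   1.105 -0.021] [0.5857 0.2208 0.0488]
```

```bash
python3 -m pendant '[[[-0.002,0,-0.00003],[0,0,0],0.0]]' >/dev/null; python3 f.py; python3 -m pendant '[[[-0.0015,0,-0.00003],[0,0,0],0.0]]' >/dev/null; python3 f.py; python3 -m pendant '[[[-0.001,0,-0.00002],[0,0,0],0.0]]' >/dev/null; python3 f.py; python3 -m pendant '[[[-0.001,0,-0.00002],[0,0,0],0.0]]' >/dev/null; python3 f.py;python3 - <<'E'
from h import *
im,d=arm.get_image('top'); cv2.imwrite('pics/t6.png',im[80:280,100:340,::-1].repeat(3,0).repeat(3,1))
im,d=arm.get_image('side'); cv2.imwrite('pics/s6.png',im[120:240,200:400,::-1].repeat(4,0).repeat(4,1))
E
```

```text
F [-7.98  0.16  8.09] T [0.01  1.236 0.019] [0.5876 0.2208 0.0487]
F [-7.14  0.64  6.76] T [0.075 1.082 0.045] [0.5892 0.2206 0.0488]
F [-8.52  0.02  7.89] T [ 0.045  1.163 -0.022] [0.5902 0.2206 0.0488]
F [-8.18  0.35  7.46] T [ 0.107  1.179 -0.01 ] [0.5911 0.2206 0.0487]
```

View pics/t6.png

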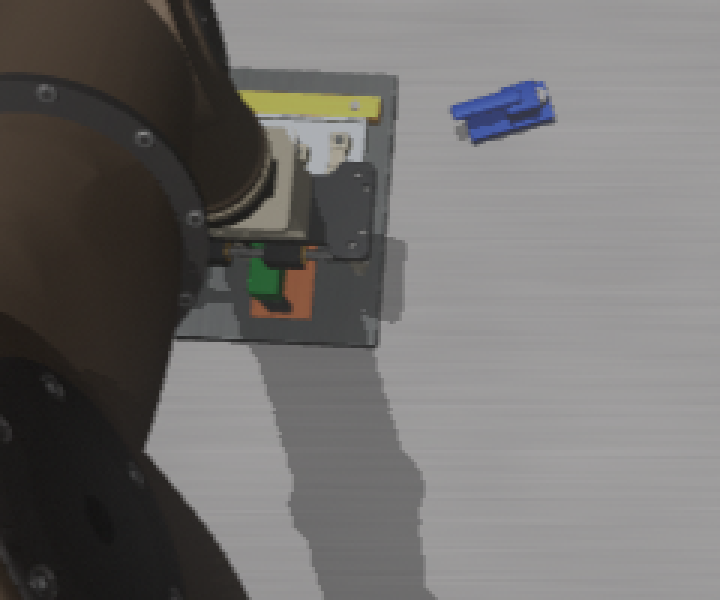

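View pics/s6.png

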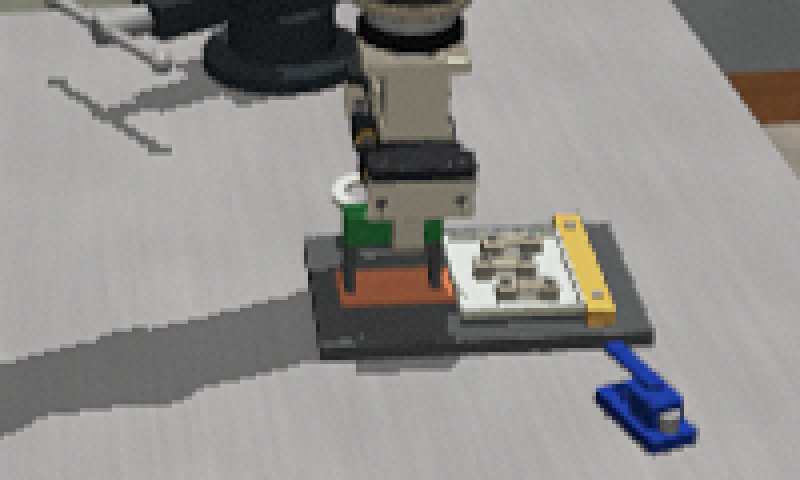

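The tray sits against the bar, with the front post just behind its near edge (crop 440,265). I'll creep on to feel the bar.

```bash
for i in 1; do python3 -m pendant '[[[-0.001,0,-0.00001],[0,0,0],0.0],[[-0.001,0,-0.00001],[0,0,0],0.0]]' >/dev/null; python3 f.py; python3 -m pendant '[[[-0.001,0,-0.00001],[0,0,0],0.0]]' >/dev/null; python3 f.py; python3 -m pendant '[[[-0.001,0,-0.00001],[0,0,0],0.0]]' >/dev/null; python3 f.py; done
```

```text
F [-14.3   -0.25  11.88] T [-0.005  2.222 -0.055] [0.5922 0.2206 0.0487]
F [-17.49  -0.62  14.95] T [-0.104  2.939 -0.04 ] [0.5922 0.2206 0.0487]
F [-20.12  -1.38  18.53] T [-0.117  3.646 -0.044] [0.5921 0.2206 0.0486]
```

The bar was felt at TCP x = 0.592, where predicted, with a peak of about 20 N. Backing off the push, then lifting gently with a slight nose-up tilt.

```bash
python3 -m pendant '[[[0.0025,0,0],[0,0,0],0.0],[[0,0,-0.0005],[0,-0.3,0],0.0]]' >/dev/null; python3 f.py; python3 -m pendant '[[[0,0,-0.0005],[0,-0.3,0],0.0],[[0,0,-0.001],[0,-0.3,0],0.0],[[0,0,-0.001],[0,-0.3,0],0.0],[[0,0,-0.0015],[0,-0.3,0],0.0],[[0,0,-0.002],[0,0,0],0.0],[[0,0,-0.002],[0,0,0],0.0],[[0,0,-0.002],[0,0,0],0.0],[[0,0,-0.001],[0,0,0],0.0],[[0,0,0],[0,0,0],0.0]]' >/dev/null; python3 f.py;python3 - <<'E'
from h import *
plan([.592,.22,.1],-2.5)
im,d=arm.get_image('side'); cv2.imwrite('pics/s7.png',im[120:240,200:400,::-1].repeat(4,0).repeat(4,1))
E
```

```text
F [-4.91  1.39 -0.39] T [ 0.282  0.973 -0.051] [0.5924 0.2205 0.0489]
F [-4.15 -0.45 -5.5 ] T [-0.013  1.711 -0.044] [0.5947 0.22   0.0607]
clock 16.68 pos [0.5947 0.22   0.0607] fwd yaw/pitch [-2.5  -0.81 -0.  ] F [-4.1 -0.4 -5.5] w 0.26
shift(mm, tool now) [  2.1  -0.1 -39.3] turn [-0.    0.81  0.  ]
shift if turn first(mm) [  2.7  -0.1 -39.3]
```

View pics/s7.png

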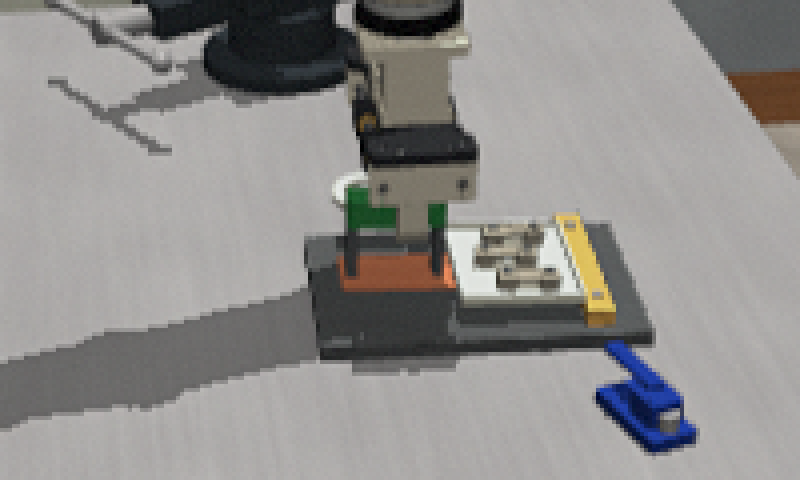

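```bash
python3 -m pendant '[[[0.001,0,-0.0005],[0,0,0],0.0],[[0.0015,0,-0.001],[0,0,0],0.0],[[0.0015,0,-0.001],[0,0,0],0.0],[[0.001,0,-0.002],[0,0,0],0.0],[[0,0,-0.002],[0,0,0],0.0],[[0,0,-0.003],[0,0,0],0.0],[[0,0,-0.002],[0,0,0],0.0],[[0,0,-0.001],[0,0,0],0.0],[[0,0,0],[0,0,0],0.0]]' >/dev/null; python3 f.py;python3 - <<'E'
from h import *
plan([.592,.22,.1],-2.5)
im,d=arm.get_image('side'); cv2.imwrite('pics/s8.png',im[120:240,200:400,::-1].repeat(4,0).repeat(4,1)); np.save('sW8.npy',cloud('side',d)); cv2.imwrite('pics/s8f.png',im[...,::-1])
im,d=arm.get_image('wrist'); cv2.imwrite('pics/w8.png',im[...,::-1]); np.save('wW8.npy',cloud('wrist',d))
E
```

```text
F [ 0.58 -0.02 -4.7 ] T [ 0.054  0.293 -0.039] [0.5895 0.2204 0.0731]
clock 17.85 pos [0.5895 0.2204 0.0731] fwd yaw/pitch [-2.48 -0.81  0.01] F [ 0.6 -0.  -4.7] w 0.252
shift(mm, tool now) [ -2.9  -0.3 -26.9] turn [0.01 0.81 0.02]
shift if turn first(mm) [ -2.5  -0.3 -26.9]
```

View pics/s8.png

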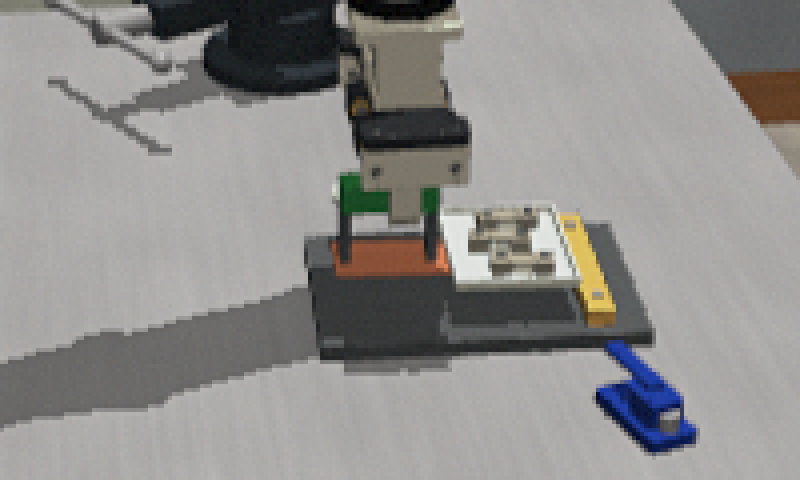

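View pics/w8.png

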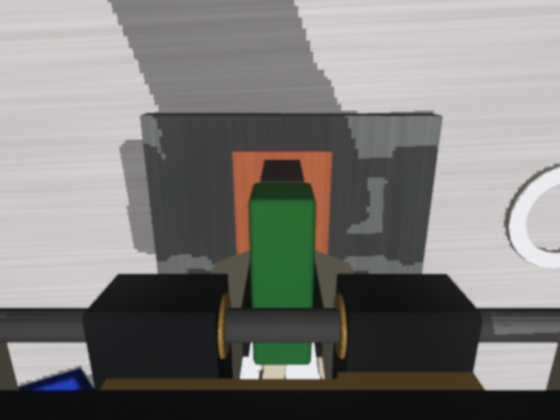

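The tray is clear of the plate and carried, all three lugs on it (crop 510,240), and Fz = -4.7 N matches lifter + tray + lugs. Measure the tray's tilt.

```bash
cat > tilt.py <<'E'
from h import *
def fit(im,W,yaw,cen,rng=.075):
    hsv=cv2.cvtColor(im,cv2.COLOR_BGR2HSV)
    D=(W[...,:2]-cen); c,s=np.cos(np.radians(yaw)),np.sin(np.radians(yaw)); X=D[...,0]*c+D[...,1]*s; Y=-D[...,0]*s+D[...,1]*c
    def pl(m,n):
        m=cv2.erode(m.astype(np.uint8),np.ones((2,2)))>0
        A=np.c_[X[m],Y[m],np.ones(m.sum())]; z=W[m][:,2]
        for _ in range(4):
            k=np.linalg.lstsq(A,z,rcond=None)[0]; e=z-A@k; g=np.abs(e)<max(2*np.median(np.abs(e)),.0015); A,z=A[g],z[g]
        print(n,len(z),'slope x,y deg',np.round(np.degrees(k[:2]),2),'z0',round(k[2],4),'X',np.round(np.percentile(X[m],[1,99]),4),'Y',np.round(np.percentile(Y[m],[1,99]),4))
    w=(np.abs(X)<.06)&(np.abs(Y)<.07)&(W[...,2]>.03)&(hsv[...,1]<25)&(hsv[...,2]>170)
    pl(w,'tray')
    o=(X>-.2)&(X<0)&(np.abs(Y)<.04)&(W[...,2]>.02)&(hsv[...,0]<18)&(hsv[...,1]>110)
    pl(o,'blade')
E
python3 - <<'E'
from tilt import *
im=cv2.imread('pics/s8f.png'); fit(im,np.load('sW8.npy'),-2.5,np.array([.665,.217]))
im=cv2.imread('pics/w8.png'); W=np.load('wW8.npy')
hsv=cv2.cvtColor(im,cv2.COLOR_BGR2HSV); m=(hsv[...,0]<18)&(hsv[...,1]>110)&(W[...,2]>.02)&(W[...,2]<.06); m[260:]=0
P=W[m]; k=np.linalg.lstsq(np.c_[P[:,:2]-[.55,.22],np.ones(len(P))],P[:,2],rcond=None)[0]; print('wrist blade',len(P),np.degrees(k[:2]),k[2],P[:,0].min(),P[:,1].min(),P[:,1].max())
E
```

```text
tray 97 slope x,y deg [-1.44 -0.06] z0 0.045 X [-0.0368  0.044 ] Y [-0.0608  0.051 ]
blade 107 slope x,y deg [-1.15 -1.72] z0 0.0385 X [-0.1204 -0.0421] Y [-0.0276  0.0191]
wrist blade 4209 [-1.28444944 -0.01203898] 0.04053892912862097 0.5392481607877418 0.19433200718436625 0.24672256305526685
```

Blade is about 1.3° nose-down in the grip. Levelling slightly nose-up while raising slowly.

```bash
python3 -m pendant '[[[0,0,-0.001],[0,-0.3,0],0.0],[[0,0,-0.002],[0,-0.4,0],0.0],[[0,0,-0.004],[0,-0.4,0],0.0],[[0,0,-0.006],[0,-0.4,0],0.0],[[0,0,-0.008],[0,-0.3,0],0.0],[[0,0,-0.010],[0,0,0],0.0],[[0,0,-0.012],[0,0,0],0.0],[[0,0,-0.012],[0,0,0],0.0],[[0,0,-0.010],[0,0,0],0.0],[[0,0,-0.008],[0,0,0],0.0]]' >/dev/null; python3 -m pendant '[[[0.002,0,-0.005],[0,0,0],0.0],[[0.004,0,-0.002],[0,0,0],0.0],[[0.006,0,-0.001],[0,0,0],0.0],[[0.006,0,0],[0,0,0],0.0],[[0.005,0,0],[0,0,0],0.0],[[0.003,0,0],[0,0,0],0.0],[[0.001,0,0],[0,0,0],0.0],[[0,0,0],[0,0,0],0.0]]' >/dev/null;python3 f.py
cat > look.py <<'E'
import sys; from tilt import *
n=sys.argv[1]; p,r,s=pose(); e=(r*R.from_matrix(np.diag([-1.,1,-1]))).as_euler('ZYX',degrees=True)
yaw=e[0]; u=np.array([np.cos(np.radians(yaw)),np.sin(np.radians(yaw))]); cen=p[:2]+.080*u
plan([.5253,-.2049,p[2]],-6.4)
for c in('side','top'):
    im,d=arm.get_image(c); W=cloud(c,d); cv2.imwrite(f'pics/{c}{n}.png',im[...,::-1]); q=w2c(c,[[cen[0],cen[1],p[2]-.03]])[0].astype(int)
    u0=int(np.clip(q[0]-90,0,380));v0=int(np.clip(q[1]-80,0,260)); cv2.imwrite(f'pics/{c}{n}c.png',cv2.resize(im[v0:v0+160,u0:u0+180,::-1],None,fx=4,fy=3.7))
    try: print(c); fit(im[...,::-1].copy(),W,yaw,cen)
    except Exception as ex: print(ex)
im,d=arm.get_image('wrist'); cv2.imwrite(f'pics/wrist{n}.png',im[...,::-1]); W=cloud('wrist',d)
hsv=cv2.cvtColor(im,cv2.COLOR_RGB2HSV); m=(hsv[...,0]<18)&(hsv[...,1]>110)&(abs(W[...,2]-p[2]+.035)<.015); m[260:]=0
P=W[m]; D=P[:,:2]-p[:2]; X=D@u; Y=D@np.array([-u[1],u[0]])
k=np.linalg.lstsq(np.c_[X,Y,np.ones(len(P))],P[:,2],rcond=None)[0]; print('wrist blade',len(P),'slope',np.round(np.degrees(k[:2]),2),'top z at TCP-x',round(k[2],4),'rear X',np.round(np.percentile(X,1),4),'Y',np.round(np.percentile(Y,[1,99]),4))
E
python3 look.py 9
```

```text
F [-0.53  0.18 -4.61] T [0.053 0.32  0.025] [0.5592 0.2216 0.1527]
clock 20.2 pos [0.5592 0.2216 0.1527] fwd yaw/pitch [-2.48 -2.61  0.  ] F [-0.5  0.2 -4.6] w 0.257
shift(mm, tool now) [  15.4 -427.6   -0.7] turn [0.09 2.61 3.92]
shift if turn first(mm) [ -13.8 -427.7    0. ]
side
tray 112 slope x,y deg [ 0.39 -0.92] z0 0.1274 X [-0.04    0.0405] Y [-0.0583  0.0519]
blade 106 slope x,y deg [ 0.28 -1.73] z0 0.1201 X [-0.1231 -0.0463] Y [-0.0253  0.0188]
top
index -1 is out of bounds for axis 0 with size 0
wrist blade 4200 slope [ 0.74 -0.03] top z at TCP-x 0.1195 rear X -0.0479 Y [-0.0255  0.024 ]
  return _methods._mean(a, axis=axis, dtype=dtype,
  ret = ret.dtype.type(ret / rcount)
```

View pics/side9c.png

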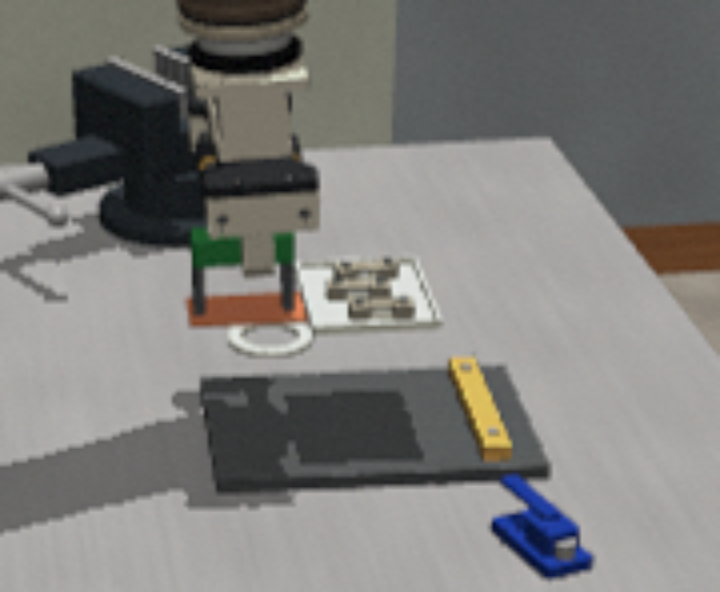

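View pics/top9c.png

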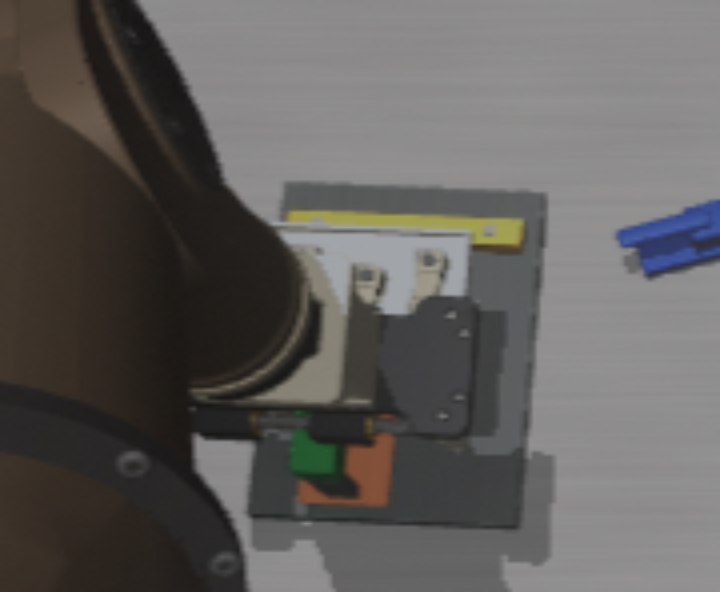

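The tray rides level (blade 0.4 to 0.7° nose-up) with all the lugs on it. Carrying it slowly across to the rack.

```bash
python3 -m pendant '[[[0,-0.002,0],[0,0,0.39],0.0],[[0,-0.005,0],[0,0,0.39],0.0],[[0,-0.008,0],[0,0,0.39],0.0],[[0,-0.011,0],[0,0,0.39],0.0],[[0,-0.014,0],[0,0,0.39],0.0],[[0,-0.016,0],[0,0,0.39],0.0],[[0,-0.016,0],[0,0,0.39],0.0],[[0,-0.016,0],[0,0,0.39],0.0],[[0,-0.016,0],[0,0,0.39],0.0],[[0,-0.016,0],[0,0,0.39],0.0]]' ; python3 -m pendant '[[[0,-0.016,0],[0,0,0],0.0],[[0,-0.016,0],[0,0,0],0.0],[[0,-0.016,0],[0,0,0],0.0],[[0,-0.016,0],[0,0,0],0.0],[[0,-0.016,0],[0,0,0],0.0],[[0,-0.016,0],[0,0,0],0.0],[[0,-0.016,0],[0,0,0],0.0],[[0,-0.016,0],[0,0,0],0.0],[[0,-0.016,0],[0,0,0],0.0],[[0,-0.016,0],[0,0,0],0.0]]';  python3 -m pendant '[[[0,-0.016,0],[0,0,0],0.0],[[0,-0.016,0],[0,0,0],0.0],[[0,-0.016,0],[0,0,0],0.0],[[0,-0.016,0],[0,0,0],0.0],[[0,-0.015,0],[0,0,0],0.0],[[0,-0.013,0],[0,0,0],0.0],[[0,-0.011,0],[0,0,0],0.0],[[0,-0.009,0],[0,0,0],0.0],[[0,-0.007,0],[0,0,0],0.0],[[0,-0.005,0],[0,0,0],0.0]]'; python3 -m pendant '[[[0,-0.003,0],[0,0,0],0.0],[[0,-0.001,0],[0,0,0],0.0],[[0,0,0],[0,0,0],0.0],[[0,0,0],[0,0,0],0.0]]'; python3 look.py 10 2>/dev/null
```

```text
clock: 21.6
position: [0.5493, 0.1009, 0.1525]
ee_rot: [0.173, 3.091, 0.001]
force: [0.4, -0.4, -4.3]
width: 0.259
clock: 22.85
position: [0.5315, -0.058, 0.152]
ee_rot: [0.172, 3.091, 0.001]
force: [-0.8, -0.4, -3.8]
width: 0.26
clock: 24.1
position: [0.5178, -0.1804, 0.1516]
ee_rot: [0.172, 3.091, 0.001]
force: [-0.7, -0.5, -4.5]
width: 0.256
clock: 24.6
position: [0.5174, -0.1839, 0.1516]
ee_rot: [0.172, 3.091, 0.001]
force: [0.7, -0.4, -5.3]
width: 0.255
clock 24.6 pos [ 0.5174 -0.1839  0.1516] fwd yaw/pitch [-6.37 -2.6   0.18] F [ 0.7 -0.4 -5.3] w 0.255
shift(mm, tool now) [-10.1 -20.    0.4] turn [0.19 2.6  0.03]
shift if turn first(mm) [-10.1 -20.    0. ]
side
tray 319 slope x,y deg [ 0.34 -0.12] z0 0.1266 X [-0.0536  0.0572] Y [-0.0689  0.0487]
blade 249 slope x,y deg [ 1.01 -0.01] z0 0.1204 X [-0.1228 -0.0463] Y [-0.0249  0.0214]
top
tray 187 slope x,y deg [0.35 1.01] z0 0.126 X [-0.043   0.0372] Y [-0.0038  0.0516]
blade 64 slope x,y deg [-0.3  -0.89] z0 0.1179 X [-0.1276 -0.0962] Y [0.0053 0.0224]
wrist blade 4097 slope [0.68 0.17] top z at TCP-x 0.1184 rear X -0.048 Y [-0.0249  0.0241]
```

View pics/side10.png

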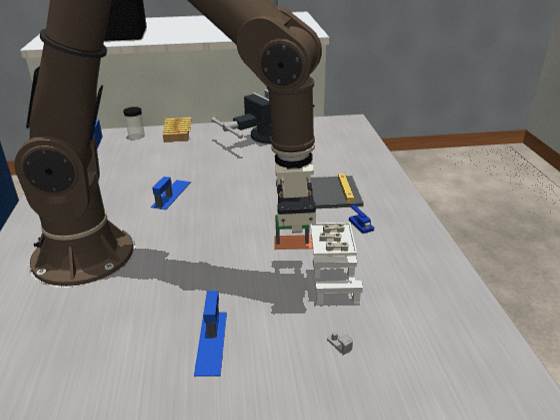

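View pics/top10c.png

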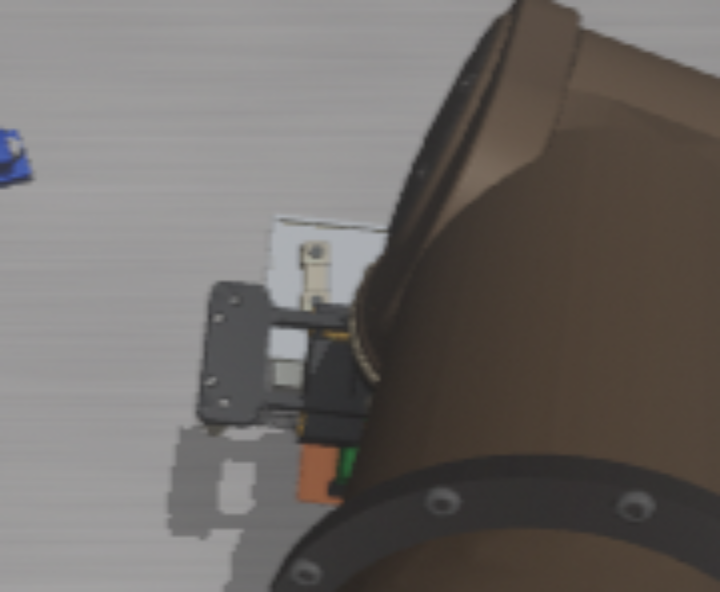

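The side view shows the tray with its lugs held level just short of and above the rack (335,243). Cross-checking the rack position with the first side picture.

Run:
```python
from h import *
W=np.load('sideW0.npy'); T=np.load('topW0.npy')
for n,w in(('side',W),('top',T)):
    m=(w[...,0]>.53)&(w[...,0]<.68)&(w[...,1]>-.3)&(w[...,1]<-.13)&(w[...,2]>.046)&(w[...,2]<.056)
    P=w[m]; yaw=np.radians(-6.4); D=P[:,:2]-[.6048,-.2138]; X=D@[np.cos(yaw),np.sin(yaw)]; Y=D@[-np.sin(yaw),np.cos(yaw)]
    for s in(Y>0,Y<0):
        print(n,s.sum(),np.round(np.percentile(P[s][:,2],50),4),'X',np.round(np.percentile(X[s],[1,99]),4),'Y',np.round(np.percentile(Y[s],[2,98]),4))
```

```text
side 327 0.0502 X [-0.0487  0.0494] Y [0.0303 0.0561]
side 403 0.0505 X [-0.0486  0.0499] Y [-0.0594 -0.033 ]
top 395 0.0505 X [-0.0497  0.0486] Y [0.0332 0.0566]
top 405 0.0504 X [-0.05    0.0486] Y [-0.0564 -0.0331]
```

Run:
```python
from h import *
plan([.5266,-.2029,.1516],-6.4,-2.6)
```

```text
clock 24.75 pos [ 0.5174 -0.1839  0.1516] fwd yaw/pitch [-6.37 -2.6   0.18] F [-0.3  0.2 -4.1] w 0.254
shift(mm, tool now) [-11.2 -17.8   0.4] turn [ 0.18 -0.    0.03]
shift if turn first(mm) [-11.2 -17.8   0.5]
```

```bash
python3 -m pendant '[[[-0.001,-0.002,0],[0.18,0.1,0],0.0],[[-0.002,-0.003,0],[0,0.2,0],0.0],[[-0.0025,-0.004,0],[0,0.2,0],0.0],[[-0.0025,-0.004,0],[0,0,0],0.0],[[-0.002,-0.003,0],[0,0,0],0.0],[[-0.001,-0.002,0],[0,0,0],0.0],[[0,0,0],[0,0,0],0.0]]' >/dev/null;  python3 -m pendant '[[[0,0,0.002],[0,0,0],0.0],[[0,0,0.004],[0,0,0],0.0],[[0,0,0.006],[0,0,0],0.0],[[0,0,0.007],[0,0,0],0.0],[[0,0,0.007],[0,0,0],0.0],[[0,0,0.007],[0,0,0],0.0],[[0,0,0.006],[0,0,0],0.0],[[0,0,0.004],[0,0,0],0.0],[[0,0,0.002],[0,0,0],0.0],[[0,0,0],[0,0,0],0.0]]' >/dev/null; python3 look.py 11 2>/dev/null;  python3 - <<'E'
from h import *
plan([.5266,-.2029,.09],-6.4,-2.1)
E
```

```text
clock 26.88 pos [ 0.5279 -0.2035  0.107 ] fwd yaw/pitch [-6.4  -2.09 -0.  ] F [-0.1  0.6 -4.5] w 0.259
shift(mm, tool now) [ 2.4 -1.7 -0.1] turn [-0.    2.09  0.  ]
shift if turn first(mm) [ 2.4 -1.7  0. ]
side
tray 323 slope x,y deg [-0.13 -0.7 ] z0 0.0813 X [-0.0541  0.0455] Y [-0.0608  0.0474]
blade 267 slope x,y deg [ 0.16 -1.39] z0 0.0748 X [-0.1255 -0.0466] Y [-0.0254  0.0195]
top
tray 164 slope x,y deg [0.26 0.65] z0 0.0805 X [-0.0436  0.0378] Y [-0.0083  0.0513]
blade 2 slope x,y deg [99.93 46.46] z0 0.2301 X [-0.0997 -0.0982] Y [0.0213 0.022 ]
wrist blade 4127 slope [ 0.18 -0.01] top z at TCP-x 0.0741 rear X -0.0481 Y [-0.025   0.0241]
clock 27.02 pos [ 0.5281 -0.2035  0.1073] fwd yaw/pitch [-6.39 -2.12 -0.  ] F [-0.5  0.1 -4.9] w 0.254
shift(mm, tool now) [ 2.2  0.4 17.2] turn [-0.    0.02  0.01]
shift if turn first(mm) [ 2.2  0.4 17.2]
```

View pics/side11c.png

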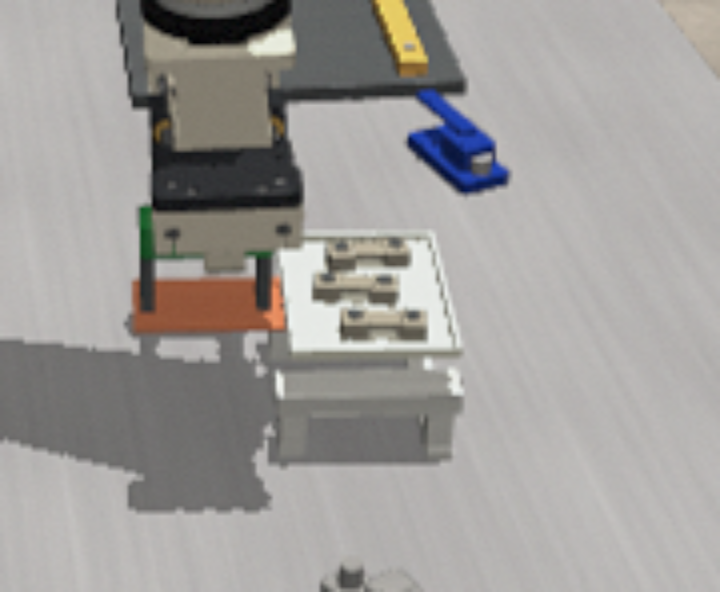

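View pics/wrist11.png

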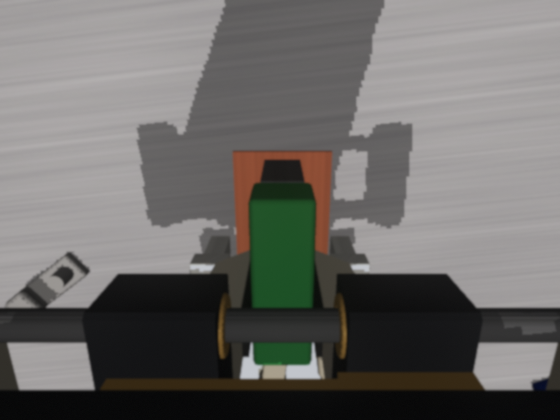

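View pics/top11c.png

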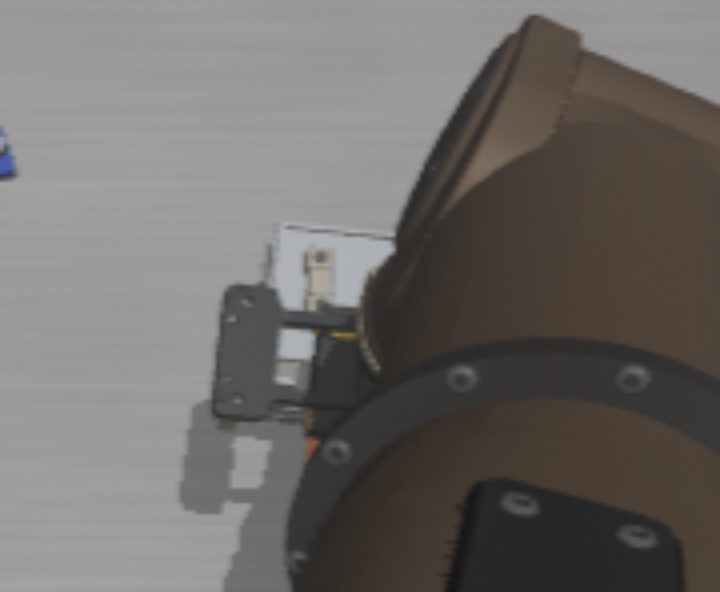

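All aligned: in the wrist view the rail ends (210,250 / 350,250) straddle the blade symmetrically, and the tray hangs over both rails. Lowering.

```bash
python3 -m pendant '[[[0.0005,0,0.001],[0,0,0],0.0],[[0.0007,0,0.003],[0,0,0],0.0],[[0.0007,0,0.004],[0,0,0],0.0],[[0.0005,0,0.004],[0,0,0],0.0],[[0,0,0.003],[0,0,0],0.0],[[0,0,0.002],[0,0,0],0.0],[[0,0,0.001],[0,0,0],0.0],[[0,0,0.001],[0,0,0],0.0],[[0,0,0.0007],[0,0,0],0.0]]' >/dev/null; python3 f.py; python3 -m pendant '[[[0,0,0.0007],[0,0,0],0.0],[[0,0,0.0007],[0,0,0],0.0]]' >/dev/null; python3 f.py; python3 -m pendant '[[[0,0,0.0007],[0,0,0],0.0],[[0,0,0.0007],[0,0,0],0.0]]' >/dev/null; python3 f.py;  python3 -m pendant '[[[0,0,0.0007],[0,0,0],0.0],[[0,0,0.0007],[0,0,0],0.0]]' >/dev/null; python3 f.py
```

```text
F [-0.78 -0.28 -3.76] T [0.048 0.324 0.011] [ 0.5263 -0.2032  0.0873]
F [ 0.42  0.25 -5.34] T [0.015 0.286 0.006] [ 0.5263 -0.2032  0.0859]
F [-0.34  0.57 -4.5 ] T [0.082 0.338 0.013] [ 0.5264 -0.2033  0.0845]
F [-0.12 -0.04 -3.44] T [ 0.11   0.372 -0.009] [ 0.5264 -0.2033  0.0831]
```

```bash
python3 -m pendant '[[[0,0,0.0005],[0,0,0],0.0],[[0,0,0.0005],[0,0,0],0.0],[[0,0,0],[0,0,0],0.0]]' >/dev/null; python3 f.py; python3 -m pendant '[[[0,0,0.0005],[0,0,0],0.0],[[0,0,0.0005],[0,0,0],0.0],[[0,0,0],[0,0,0],0.0]]' >/dev/null; python3 f.py;  python3 -m pendant '[[[0,0,0.0005],[0,0,0],0.0],[[0,0,0.0005],[0,0,0],0.0],[[0,0,0],[0,0,0],0.0]]' >/dev/null; python3 f.py
```

```text
F [-0.45 -0.67 -2.63] T [ 0.009  0.13  -0.068] [ 0.5267 -0.2033  0.0822]
F [-0.26  0.59 -2.74] T [0.044 0.101 0.001] [ 0.5264 -0.2033  0.081 ]
F [-0.88  0.67 -1.58] T [0.059 0.122 0.002] [ 0.5265 -0.2032  0.08  ]
```

```bash
python3 -m pendant '[[[0,0,0.0005],[0,0,0],0.0],[[0,0,0.0005],[0,0,0],0.0],[[0,0,0],[0,0,0],0.0]]' >/dev/null; python3 f.py; python3 -m pendant '[[[0,0,0.0005],[0,0,0],0.0],[[0,0,0.0005],[0,0,0],0.0],[[0,0,0],[0,0,0],0.0]]' >/dev/null; python3 f.py
```

```text
F [ 1.02  0.25 -2.11] T [ 0.073  0.08  -0.065] [ 0.5265 -0.2032  0.079 ]
F [-0.03  0.27 -1.99] T [0.008 0.133 0.041] [ 0.5266 -0.2032  0.078 ]
```

The load came off at TCP z ≈ 0.0825, so the tray is on the rails. Lowering the blade clear and checking.

```bash
python3 -m pendant '[[[0,0,0.001],[0,0.2,0],0.0],[[0,0,0.002],[0,0.2,0],0.0],[[0,0,0.002],[0,0,0],0.0],[[0,0,0.001],[0,0,0],0.0],[[0,0,0],[0,0,0],0.0]]' >/dev/null; python3 look.py 12 2>/dev/null
```

```text
clock 31.4 pos [ 0.5267 -0.2033  0.072 ] fwd yaw/pitch [-6.39 -1.68 -0.  ] F [-0.1  0.6 -2.3] w 0.258
shift(mm, tool now) [ 1.2 -1.7 -0. ] turn [-0.    1.68  0.01]
shift if turn first(mm) [ 1.2 -1.7  0. ]
side
tray 311 slope x,y deg [-0.31 -0.4 ] z0 0.0572 X [-0.0526  0.0478] Y [-0.0603  0.0495]
blade 268 slope x,y deg [ 0.13 -0.38] z0 0.0395 X [-0.1249 -0.0461] Y [-0.0253  0.0209]
top
tray 175 slope x,y deg [-0.52 -0.46] z0 0.0574 X [-0.0438  0.0366] Y [-0.0022  0.051 ]
index -1 is out of bounds for axis 0 with size 0
wrist blade 4048 slope [-0.15 -0.01] top z at TCP-x 0.0389 rear X -0.0482 Y [-0.025   0.0241]
```

View pics/side12c.png

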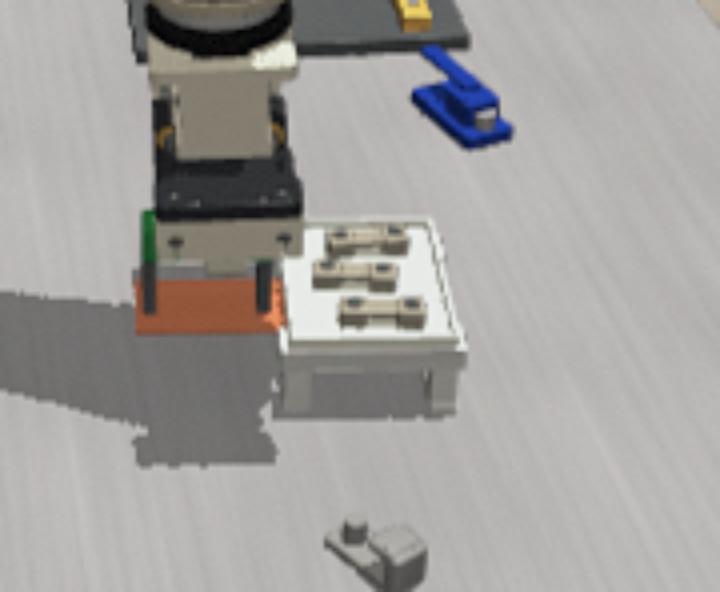

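The tray sits level on both rails with the three lugs on it (floor z 57 mm), and the blade is 11 mm below it. Drawing the blade out backwards.

```bash
python3 -m pendant '[[[0.004,0,-0.0001],[0,0,0],0.0],[[0.01,0,-0.0003],[0,0,0],0.0],[[0.016,0,-0.0005],[0,0,0],0.0],[[0.02,0,-0.0006],[0,0,0],0.0],[[0.02,0,-0.0006],[0,0,0],0.0],[[0.02,0,-0.0006],[0,0,0],0.0],[[0.02,0,-0.0006],[0,0,0],0.0],[[0.02,0,-0.0006],[0,0,0],0.0],[[0.015,0,-0.0004],[0,0,0],0.0],[[0.007,0,0],[0,0,0],0.0]]'; python3 -m pendant '[[[0,0.01,0],[0,0,0],0.0],[[0,0.02,0],[0,0,0],0.0],[[0,0.025,0],[0,0,0],0.0],[[0,0.025,0],[0,0,0],0.0],[[0,0.02,0],[0,0,0],0.0],[[0,0.01,0],[0,0,0],0.0],[[0,0,0],[0,0,0],0.0]]'; python3 look.py 13 2>/dev/null
```

```text
clock: 32.8
position: [0.3745, -0.1862, 0.072]
ee_rot: [0.174, 3.107, -0.002]
force: [0.8, -0.6, -2.3]
width: 0.259
clock: 33.67
position: [0.3884, -0.0764, 0.0719]
ee_rot: [0.171, 3.107, -0.003]
force: [-0.6, -0.3, -2.4]
width: 0.257
clock 33.67 pos [ 0.3884 -0.0764  0.0719] fwd yaw/pitch [-6.29 -1.71  0.  ] F [-0.6 -0.3 -2.4] w 0.257
shift(mm, tool now) [-150.1 -112.7    4.5] turn [0.   1.71 0.11]
shift if turn first(mm) [-150.4 -112.4    0. ]
side
tray 7 slope x,y deg [ 3.34 -5.79] z0 0.2388 X [-0.053  -0.0487] Y [-0.047  -0.0319]
blade 347 slope x,y deg [-0.18 -0.4 ] z0 0.0393 X [-0.1214 -0.0009] Y [-0.0253  0.0208]
top
index -1 is out of bounds for axis 0 with size 0
wrist blade 4038 slope [-0.17 -0.05] top z at TCP-x 0.0388 rear X -0.0485 Y [-0.0263  0.0228]
```

View pics/side13.png

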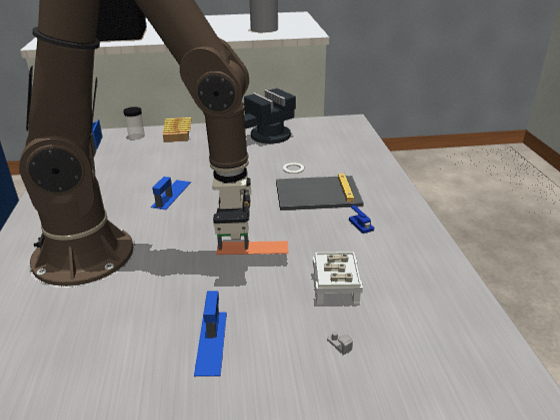

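View pics/top13.png

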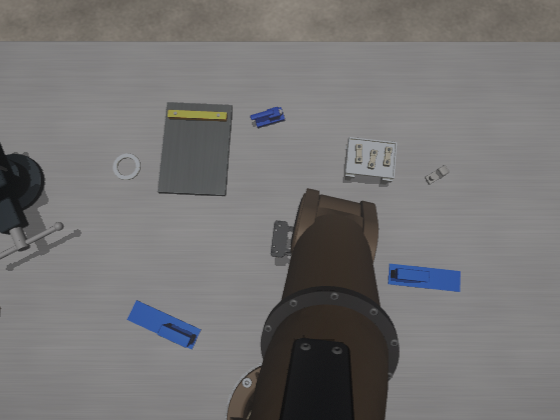

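The tray sits on the rack (370,158) with its lugs; the lifter is clear over bare counter. Lowering it to the counter, and measuring the tray.

```bash
python3 -m pendant '[[[0,0,0.006],[0,-0.1,0],0.0],[[0,0,0.01],[0,0,0],0.0],[[0,0,0.009],[0,0,0],0.0],[[0,0,0.005],[0,0,0],0.0],[[0,0,0.002],[0,0,0],0.0],[[0,0,0.001],[0,0,0],0.0],[[0,0,0],[0,0,0],0.0]]'>/dev/null; python3 f.py;  python3 -m pendant '[[[0,0,0.0007],[0,0,0],0.0],[[0,0,0.0007],[0,0,0],0.0],[[0,0,0],[0,0,0],0.0]]'>/dev/null; python3 f.py;  python3 -m pendant '[[[0,0,0.0007],[0,0,0],0.0],[[0,0,0],[0,0,0],0.0]]'>/dev/null; python3 f.py;python3 - <<'E'
from h import *
im,d=arm.get_image('top');W=cloud('top',d)
hsv=cv2.cvtColor(im,cv2.COLOR_RGB2HSV); yaw=np.radians(-6.4); D=W[...,:2]-[.6048,-.2142]; X=D[...,0]*np.cos(yaw)+D[...,1]*np.sin(yaw); Y=-D[...,0]*np.sin(yaw)+D[...,1]*np.cos(yaw)
m=(abs(X)<.08)&(abs(Y)<.08)&(W[...,2]>.053)&(W[...,2]<.08)
P=np.c_[X[m],Y[m]]*1000; print('tray in rack mm',m.sum(),cv2.minAreaRect(P.astype(np.float32)),np.percentile(P,[1,99],axis=0))
E
```

```text
F [ 0.54  0.49 -2.05] T [ 0.057  0.142 -0.011] [ 0.389  -0.0772  0.039 ]
F [-0.47  0.1  -2.26] T [-0.012  0.1    0.078] [ 0.389  -0.0771  0.0375]
F [-0.69 -0.87 -1.35] T [-0.007  0.049  0.016] [ 0.3889 -0.0772  0.0368]
tray in rack mm 1777 ((-1.2637214660644531, 0.044666290283203125), (94.69718170166016, 116.85780334472656), 0.8990864157676697) [[-45.2334466  -57.01182591]
 [ 43.98162589  57.27185365]]
```

Tray is within about 1 mm of the rack centre and turned about 1°. Touching the lifter down.

```bash
python3 -m pendant '[[[0,0,0.0006],[0,0,0],0.0],[[0,0,0.0006],[0,0,0],0.0],[[0,0,0],[0,0,0],0.0]]'>/dev/null; python3 f.py;  python3 -m pendant '[[[0,0,0.0005],[0,0,0],0.0],[[0,0,0],[0,0,0],0.0]]'>/dev/null; python3 f.py
```

```text
F [-0.36  0.51  1.25] T [ 0.082  0.263 -0.033] [ 0.3891 -0.0772  0.0357]
F [-3.44 -0.17 15.52] T [ 0.068  0.818 -0.004] [ 0.3891 -0.0772  0.0356]
```

```bash
python3 -m pendant '[[[0,0,-0.0007],[0,0,0],0.0],[[0,0,0],[0,0,0],0.06],[[0,0,0],[0,0,0],0.06],[[0,0,0],[0,0,0],0.06],[[0,0,0],[0,0,0],0.06]]'; python3 -m pendant '[[[0,0,-0.005],[0,0,0],0.06],[[0,0,-0.015],[0,0,0],0.06],[[0,0,-0.03],[0,0,0],0.06],[[0,0,-0.04],[0,0,0],0.06],[[0,0,-0.04],[0,0,0],0.06],[[0,0,-0.02],[0,0,0],0.06],[[0,0,0],[0,0,0],0.06],[[0,0,0],[0,0,0],0.06]]';python3 - <<'E'
from h import *
for c in('side','wrist','top'):
    im,d=arm.get_image(c); cv2.imwrite(f'pics/{c}14.png',im[...,::-1]); W=cloud(c,d)
    hsv=cv2.cvtColor(im,cv2.COLOR_RGB2HSV); m=(hsv[...,0]<18)&(hsv[...,1]>110)&(W[...,0]>.25)&(W[...,0]<.56)&(abs(W[...,1]+.08)<.08)&(abs(W[...,2])<.02)
    if m.sum()>30:
        P=W[m]; k=np.linalg.lstsq(np.c_[P[:,:2]-P[:,:2].mean(0),np.ones(len(P))],P[:,2],rcond=None)[0]; print(c,'blade',len(P),np.degrees(k[:2]),k[2],P.min(0),P.max(0))
E
```

```text
clock: 36.62
position: [0.389, -0.0772, 0.0358]
ee_rot: [0.173, 3.106, -0.003]
force: [-0.2, 0.3, 0.2]
width: 0.628
clock: 37.62
position: [0.3839, -0.0766, 0.1852]
ee_rot: [0.173, 3.106, -0.003]
force: [-0.9, -0.5, -0.4]
width: 0.657
side blade 796 [-0.27256981 -1.04030371] 0.0032504881009022117 [ 0.34035038 -0.11739747 -0.00252783] [ 0.51454682 -0.04592994  0.01899689]
wrist blade 5505 [-0.01554564 -0.03607268] 0.0024716784959070686 [ 0.33841283 -0.11484952 -0.00200747] [ 0.51382382 -0.04775916  0.01938159]
```

View pics/side14.png

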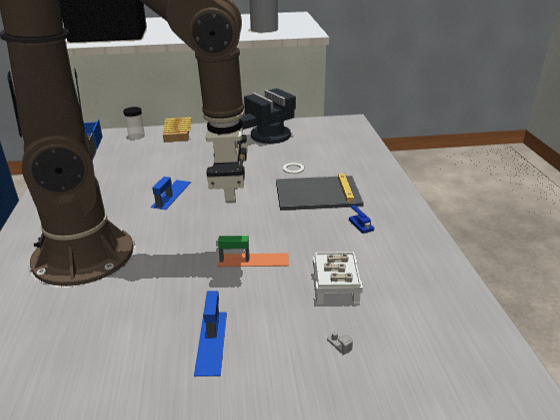

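View pics/wrist14.png

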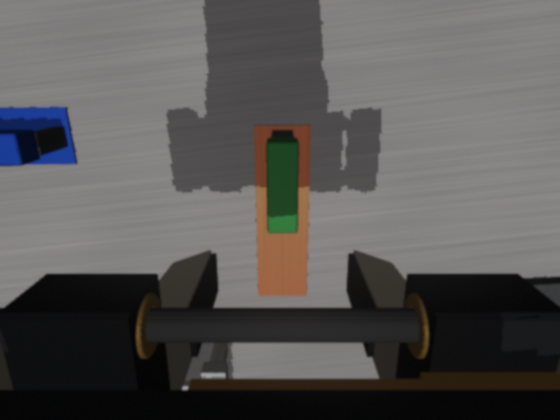

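The lifter stands flat and released on bare counter (side view 253,252), the gripper is well above it, and the tray with three lugs is on the rack (337,270). The gasket, throw-off and claw hook look unmoved. Handing in.

```bash
python3 -c "
from cell import arm
print(arm.sign_off())"
```

```text
the job is handed in; nothing more can be done
None
```

I carried the tray with its three lugs to the rack, then drew the blade out. The lifter is released and flat on the bare counter. I handed in at about 38 s of the 72 s allowed; no verdict is reported.

**On the way:** I slid the blade under the tray until it met the brass bar, with a peak push of about 20 N sideways and 21 N down. The load came off the blade gently as the tray settled on the rails.

**Last checks:**
- **Tray:** about 1 mm from the rack centre both ways, turned about 1° and level within about 0.5°. All three lugs are on it.
- **Lifter:** flat within 0.1° by the wrist camera. The side camera read about 1°, which I take to be its noise. It is clear of the tray, rack and plate.
- **Gasket, throw-off and claw hook:** they look unmoved in the final side picture, but I did not measure them.

**Went differently than planned:**
- The lifter tilted about 2° nose-down in the grip while wedging, so I levelled it during the lift.
- At touchdown the lifter pressed the counter with about 15–18 N for a moment before I eased it off and let go.

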